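Seat the three-footed measuring head on the analyser

ROBOT

A 6-joint arm with a two-finger parallel gripper is mounted at the origin on the work surface. World frame = base frame: x ahead of the robot, y to its left, z up, the work surface at z = 0. Lengths are in mm, angles in rad, forces in N, time in s.
With the tool pointing down it reaches from about 350 to 775 mm from the base axis. Payload 7.3 kg.
Tool frame: the origin (TCP) lies at the very end of the fingers, on their centre line; the grasp point (between the pads) lies 19 mm behind it; x points along the fingers, z is the direction in which the jaws open and shut, and the axes are right-handed (so a half turn about x gives the same grasp; the last joint's range is limited). The gripper opens to 92 mm and grips with 3 to 60 N. Pads are 19 mm wide; open, the fingers measure 130 mm over their backs; the gripper's body (75 mm by 190 mm) begins 47 mm behind the grasp point.
Start: joints at [1.179, 0.342, 1.524, -0, 1.275, -0.146], TCP at [127.733, 509.244, 226.741] pointing down, gripper open.
Joint ranges: [-2.53, 2.53], [-0.77, 2.02], [0.04, 2.7], [-1, 4.14], [0.28, 2.66], [-3.11, 3.11]. Speed limits (rad/s): [2.57, 2.57, 3.14, 3.14, 3.14, 3.14].

INTERFACE

Orientations are given as [roll, pitch, yaw] about the fixed x, y, z axes, in that order (R = Rz(yaw) Ry(pitch) Rx(roll)).
In Python, from plant import * gives the robot as it stands.
- The arm moves only by the shell command python3 -m creep 'ROWS'. ROWS is JSON, a list of rows, each an object of numbers: "tx", "ty", "tz": the shift along the tool's x, y, z in cm; "wx", "wy", "wz": the turn, a rotation vector about the tool's x, y, z in rad; "gripper": the closure, from -1 (fully open) to 1 (shut). A call has 1 to 8 rows; each row is the pose to reach, as a shift and turn from the pose commanded when the call began, along the tool's axes at that moment; what a row does not reach only later rows make up. A row lasts 1/12 s, in which the tool goes at most 41.7 mm and 7.16 degrees, less where a joint would pass 70% of its speed; a pose out of reach is approached as far as the arm can. A call with a gripper value outside its range is refused whole. The fingers move at their own pace and stop on an object; the grip force is fixed at half the most. Time passes only in rows, so rows that repeat a pose let the fingers close. It gives the time, the measured TCP pose, the force and the opening at its end, in the units of the state.
- get_obs(): the state, without advancing time (a new reading comes with each control period).
- capture(name): name is "scene" or "top" or "wrist"; returns a dict with "frame" (384x512x3 uint8, red, green, blue), "z_map" (384x512 float32, mm along the optical axis (not along the pixel's ray), 0 where there is no reading), "vertical_fov" (degrees; the focal length in pixels is half the picture's height over the tangent of half this angle, whatever the lens; pixels are square), "cx", "cy" (the principal point, pixels), "xyz" and "rotation" of the camera in the world. Camera axes: x right, y down, z forward; pixel columns grow to the right and rows downward; lengths in mm; the calibration is good to about 2 mm. A picture is of the moment at which its call begins.
- close_job(): hands the job in, once; it reports no verdict.
The state is a dict: "time": time; "joint_positions": joint angles; "dq": joint speeds; "tau": joint torques, N m; "tool_pos": TCP position; "tcp_rot": TCP orientation; "contact_force": force on the tool from outside, world axes, zero at the start; "moment": the same for the moment, N m; "grip_width": finger opening in mm.
Only numpy, scipy, OpenCV 4.12 (cv2) and the standard library are available. Lean on these libraries where they do the work, as an engineer would, in place of code of your own. Each camera call takes 0.05 s, during which the arm holds its last target.

TASK

Lift the measuring head off its parking pad and set it on the analyser so that its three ball feet sit fully home in the seat block: the blue-marked foot in the cone, the yellow-marked foot in the groove, the plain foot on the flat. Go gently and by feel, because the seat block is not exactly in the middle of the pan; when all three feet are home, bed the head in by pressing straight down on it until the sprung pan has sunk about half of its travel, never to its stop, then let go. Leave the head standing there and the other things on the bench alone.

Things in the scene. Friction and masses are not known exactly. Their poses are not given: they have to be found in the camera images.
- head: Measuring head, 0.4 to 0.6 kg: white disc 116 mm across on three steel posts (10 mm thick) ending in steel balls; on top a black grip bar 56 mm long (along the head's x), 22 mm wide (y), 36 mm high, centred. Origin: centre of the three feet, level with the undersides of the balls; z up. Disc from 75 to 107 mm, bar from 107 to 143 mm above the origin.
- cone_foot (a point): centre of the blue-marked foot's ball (6 mm radius), at x -21, y 36, z 6 mm in the head's frame. A blue spot on the disc's top and a blue collar on the post mark it.
- groove_foot (a point): centre of the yellow-marked foot's ball (6 mm radius), at x -21, y -36, z 6 mm in the head's frame. Yellow spot and collar.
- flat_foot (a point): centre of the plain foot's ball (6 mm radius), at x 42, y 0, z 6 mm in the head's frame. Gripped too loosely by the bar, the head pitches or turns between the pads when its feet are loaded.
- pad: Black round parking pad with a grey top, 170 mm across, 12 mm high, on which the head stands at the start. Origin: centre of its underside.
- analyser: White analyser, fixed: housing 210 mm (x) by 190 mm (y), 70 mm high; above it a dark round pan 172 mm across on a spring, its rim 100 mm up, with an aluminium seat block whose top face (the land) is 115 mm up while unloaded. Origin: centre of its underside; z up; front panel with green display towards its own -x.
- pan_mid (a point): Centre of the pan, at the height of the land; sinks with the pan. Axes as the analyser. The seat block was clamped by hand: it is shifted up to 9 mm along this x and up to 9 mm along this y, all three seats together, not turned. The shift is not reported (it can be seen roughly, or felt) and stays the same under load. Seated, the head's axes agree with these.
- cone_nominal (a point): Where the cone's mouth centre would be with no shift: -21, 36 mm from pan_mid, on the land. Brass, 45 degree walls, mouth 13 mm across, blue dot beside it. A ball on the land has its centre 6 mm above the land, home in the cone 2 mm. Within about 3 mm it finds the mouth, but weight alone may not bring it home (friction about 0.5): ease it sideways, the way the wall pushes it.
- groove_nominal (a point): Where the middle of the V groove would be with no shift: -21, -36 mm from pan_mid. 45 degree brass walls, 13 mm wide, 26 mm long along the analyser's y, yellow dot beside it; ball centre 2 mm above the land when home. The land around cone and groove is 44 mm (x) by 116 mm (y).
- flat_nominal (a point): Where the middle of the flat seat would be with no shift: 42, 0 mm from pan_mid, at land height. The seat itself is a pad 44 by 46 mm, 4 mm lower than the land, so that the plain foot's ball centre is also 2 mm above the land when home.
- pan (a joint): How far the sprung pan has sunk, m: 0 unloaded, 0.016 at its stop. Spring 1.6 N per mm (0.3 N to start); the head's weight alone sinks it about 3 mm, so half travel (8 mm) takes about 8 N more.
- weight: bystander: brass calibration weight, 32 mm across, 46 mm high; leave it alone
- crucible: bystander: white ceramic crucible, 44 mm across, 34 mm high; leave it alone
- beaker: bystander: glass beaker, 72 mm across, 95 mm high; leave it alone
- reagent: bystander: amber reagent jar, 60 mm across, 120 mm high; leave it alone
- wash: bystander: white bottle with red cap, 60 mm across, 160 mm high; leave it alone
- screwdriver: bystander: screwdriver lying on the bench; leave it alone
- dish: bystander: shallow glass dish, 90 mm across, 16 mm high; leave it alone
Mind the look-alikes: they are no part of the job. Leave any orange look-alike of the head alone.

How it is judged:
By the outcome, as a careful person would: the job done as asked, in the order asked, and still so for the second after the job is handed in, with the robot touching nothing.
It also fails if it takes over 67 s, if anything falls off the work surface, if the arm or the gripper's body presses on something with over 40 N, if the wrist force passes 120 N, or if a joint passes its speed limit or range.

## Working session

There is one attempt and no reset: what is moved stays moved. The work goes in short steps, Python scripts to look and compute and a shell command to move; the robot and the scene stay as the last step left them, time stands still between calls to the robot, and variables do not carry over. Pictures are saved under pics/ and viewed, and the job is handed in when it is done.

```bash
ls; mkdir -p pics; cat > h.py <<'E'
from plant import *
import numpy as np, cv2, json
def snap(n,f):
    c=capture(n); cv2.imwrite('pics/'+f+'.png',cv2.cvtColor(c['frame'],cv2.COLOR_RGB2BGR)); np.savez('pics/'+f+'.npz',**c); return c
def foc(c): return 192/np.tan(np.radians(float(c['vertical_fov']))/2)
def Rm(c):
    R=np.array(c['rotation'],float)
    if R.shape==(3,3): return R
    from scipy.spatial.transform import Rotation as Ro
    return Ro.from_euler('xyz',R).as_matrix()
def ray(c,u,v):
    f=foc(c); return Rm(c)@np.array([(u-c['cx'])/f,(v-c['cy'])/f,1])
def onplane(c,u,v,z):
    d=ray(c,u,v); p=np.array(c['xyz'],float); return p+d*(z-p[2])/d[2]
def pt(c,u,v):
    return np.array(c['xyz'],float)+ray(c,u,v)*c['z_map'][int(round(v)),int(round(u))]
def world(c):
    f=foc(c); v,u=np.mgrid[0:384,0:512]; z=c['z_map']
    P=np.stack([(u-c['cx'])/f*z,(v-c['cy'])/f*z,z],-1)
    return P@Rm(c).T+np.array(c['xyz'],float)
E
python3 - <<'E'
from h import *
print(get_obs())
for n in ['scene','top','wrist']:
    c=snap(n,n+'0'); print(n,c['xyz'],c['rotation'],c['vertical_fov'],c['cx'],c['cy'])
E
```

```text
pics
{'time': 0.0, 'joint_positions': array([ 1.17901154e+00,  3.42722222e-01,  1.52502685e+00,  4.87003660e-06,
        1.27540574e+00, -1.46002769e-01]), 'dq': array([-0.00027275, -0.0005177 , -0.00031363,  0.00027937,  0.00088615,
        0.00029946]), 'tau': array([-1.30930664e-03, -4.31251681e+01, -2.44216830e+01,  7.17673148e-02,
        5.60577388e-02, -1.27595540e-04]), 'tool_pos': array([127.55884396, 508.84085772, 226.04179802]), 'tcp_rot': array([ 2.99260883,  1.56923416, -1.96556359]), 'contact_force': array([0.36395174, 0.09159257, 0.30229768]), 'moment': array([ 0.03653479, -0.02620382, -0.00581603]), 'grip_width': 92.01435066903163}
scene [1029.44707471 -185.85635077  992.45132976] [-2.61457867e+00 -1.24558625e-03  1.17660780e+00] 54.075506784939904 266.68219838667693 194.75866205012613
top [ 283.3828278    16.58309062 1508.28076067] [-2.96775261  0.00298282 -1.55716335] 50.34524736937349 259.79849110896913 184.08387959242302
wrist [ 46.91114794 528.53337898 383.89842386] [2.83095023e+00 2.01587853e-03 1.32466857e+00] 59.243634020192395 259.8099083684938 196.80537910499578
```

View pics/scene0.png

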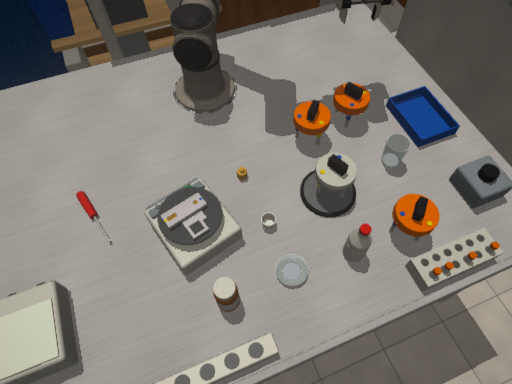

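View pics/top0.png

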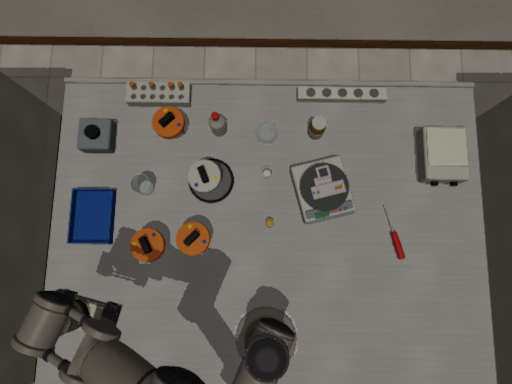

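View pics/wrist0.png

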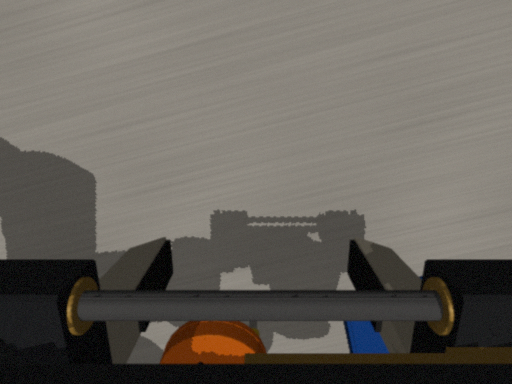

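The white head stands on the pad at scene (335,175), top (205,178). The analyser is at scene (193,222), top (323,188), and the rest are orange look-alikes and bystanders. I'll zoom in and measure these.

```bash
python3 - <<'E'
from h import *
L=lambda f:dict(np.load('pics/'+f+'.npz'))
t=L('top0');s=L('scene0')
def crop(c,u0,u1,v0,v1,k): return cv2.cvtColor(cv2.resize(c['frame'][v0:v1,u0:u1],None,fx=k,fy=k,interpolation=cv2.INTER_CUBIC),cv2.COLOR_RGB2BGR)
a=crop(t,180,240,150,210,6);b=crop(t,285,360,150,225,5)[:360]
d=crop(s,290,365,140,215,5)[:360];e=crop(s,145,245,175,270,4)[:360]
cv2.imwrite('pics/crops.png',np.vstack([np.hstack([a,b])[:300,:735],np.hstack([d,e])[:300,:735]]))
for n,c in(('top',t),('scene',s)):
    W=world(c);g=c['frame'].astype(int);hsv=cv2.cvtColor(c['frame'],cv2.COLOR_RGB2HSV)
    for nm,rng,box in (('bar','k',(180,240,150,210)if n=='top' else(290,365,140,215)),('blue','b',0),('yellow','y',0)):
        pass
    # bar: heights
    box=(180,240,150,210)if n=='top' else(300,365,140,215)
    m=np.zeros((384,512),bool);m[box[2]:box[3],box[0]:box[1]]=1
    dark=m&(g.max(-1)<60)&(W[...,2]>125)
    white=m&(g.min(-1)>110)&(abs(W[...,2]-119)<8)
    print(n,'bar',dark.sum(),W[dark].mean(0),'top z',np.percentile(W[dark][:,2],[50,90]))
    (cx,cy),(w,h),an=cv2.minAreaRect(W[dark&(W[...,2]>148)][:,:2].astype(np.float32));print(cx,cy,w,h,an)
    print('disc',white.sum(),W[white].mean(0))
    H,S,V=[hsv[...,i].astype(int) for i in range(3)]
    for nm,mm in(('blue',(H>105)&(H<130)&(S>110)&(V>60)),('yellow',(H>20)&(H<35)&(S>110)&(V>80))):
        for bx in(box,(285,360,150,225) if n=='top' else (145,245,175,270)):
            q=np.zeros_like(m);q[bx[2]:bx[3],bx[0]:bx[1]]=1
            k,lab,st,ce=cv2.connectedComponentsWithStats((q&mm).astype(np.uint8))
            for i in range(1,k):
                if st[i,4]>=3:print(nm,ce[i].round(1),st[i,4],np.median(W[lab==i],0).round(1))
E
```

```text
top bar 98 [553.81740191 217.65017452 151.67344598] top z [153.21365399 157.34362469]
555.2374267578125 219.24241638183594 53.9521484375 18.274539947509766 23.472444534301758
disc 625 [555.1293328  220.83952649 117.8910894 ]
blue [196.  184.3] 7 [524.4 244.8 117.8]
yellow [215. 177.] 9 [550.4 179.8 119.2]
scene bar 229 [566.09144529 215.10082611 154.60333664] top z [152.30408168 156.62906348]
796.0543212890625 32.950042724609375 52.7291259765625 637.6622314453125 51.574623107910156
disc 750 [561.64364992 218.16671348 118.99905546]
blue [338.9 156.6] 10 [523.8 249.  121.1]
blue [200.3 198.3] 3 [ 500.8 -157.9  114.9]
yellow [322.1 171.4] 17 [550.2 181.7 120.2]
yellow [318.2 184.2] 5 [554.3 174.6  61.8]
yellow [165.1 220.1] 8 [ 528.5 -261.2  116.9]
```

View pics/crops.png

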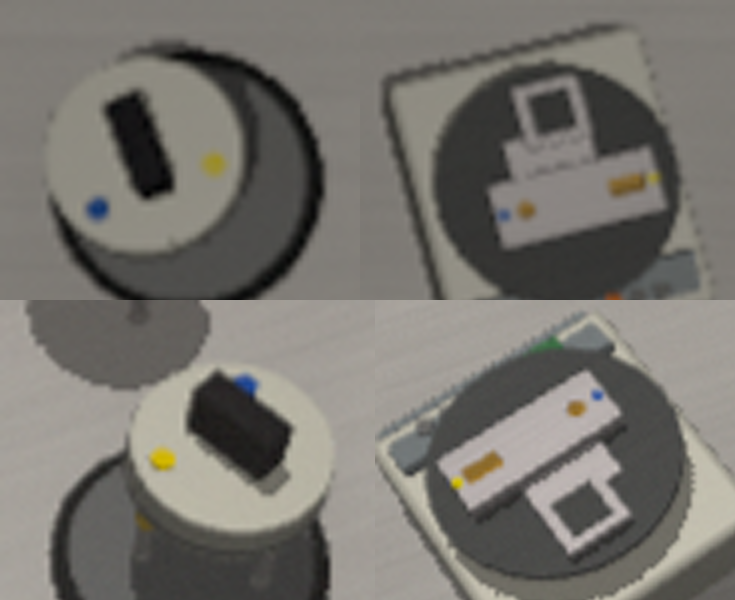

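```bash
cat >> h.py <<'E'
from scipy.spatial.transform import Rotation as Ro
L=lambda f:dict(np.load('pics/'+f+'.npz'))
def rows(target,yaw_z,o=None,flip=True):
    """target TCP, yaw of jaw axis(tool z) deg; print tool-frame shift cm and rotvec from measured pose"""
    o=o or get_obs(); R=Ro.from_euler('xyz',o['tcp_rot']).as_matrix()
    x=np.array([0,0,-1.]); a=np.radians(yaw_z); z=np.array([np.cos(a),np.sin(a),0])
    if flip and z@R[:,2]<0: z=-z
    D=np.stack([x,np.cross(z,x),z],1)
    t=R.T@(np.array(target)-o['tool_pos'])/10; w=Ro.from_matrix(R.T@D).as_rotvec()
    print('t',t.round(3),'w',w.round(4),'deg',np.degrees(np.linalg.norm(w)).round(1)); return t,w
E
python3 - <<'E'
from h import *
o=get_obs();R=Ro.from_euler('xyz',o['tcp_rot']).as_matrix();print('tool axes cols\n',R.round(3))
w=L('wrist0');print('cam in tool',(R.T@(w['xyz']-o['tool_pos'])).round(1));print((R.T@Rm(w)).round(3))
t=L('top0');s=L('scene0')
# seats: top crop k=5 origin(285,150); placed from x=360; scene crop k=4 origin (145,175) placed x=375,y=300
T=lambda x,y:onplane(t,285+(x-360)/5-.4,150+y/5-.4,115)[:2].round(1)
S=lambda x,y:onplane(s,145+(x-375)/4-.4,175+(y-300)/4-.4,115)[:2].round(1)
print('cone',T(526,210),S(577,408));print('groove',T(627,184),S(482,466))
print('blue dot',T(504,215),S(598,396),'yel',T(655,178),S(457,483))
print('flat(z111)',T(550,110),S(585,508))
for n,c,b in(('t',t,(285,360,150,225)),('s',s,(145,250,170,275))):
    W=world(c);m=np.zeros((384,512),bool);m[b[2]:b[3],b[0]:b[1]]=1
    p=m&(c['frame'].max(-1)<95)&(abs(W[...,2]-100)<7)
    k,l,st,ce=cv2.connectedComponentsWithStats(p.astype(np.uint8));i=1+st[1:,4].argmax()
    cc,_=cv2.findContours((l==i).astype(np.uint8),0,2)
    h=cv2.convexHull(max(cc,key=len)).reshape(-1,2)
    P=np.array([onplane(c,u,v,100)[:2] for u,v in h],np.float32)
    print(n,'pan',cv2.minEnclosingCircle(P),cv2.fitEllipse(P),np.median(W[l==i][:,2]))
    hs=m&(abs(W[...,2]-70)<6)&(c['frame'].min(-1)>90)
    print('housing',cv2.minAreaRect(W[hs][:,:2].astype(np.float32)))
E
```

```text
tool axes cols
 [[-0.    -0.97   0.243]
 [-0.001  0.243  0.97 ]
 [-1.     0.    -0.001]]
cam in tool [-157.7   83.1   -0.8]
[[ 0.001 -0.306  0.952]
 [-0.    -0.952 -0.306]
 [ 1.    -0.    -0.001]]
cone [ 504.3 -176.4] [ 504.7 -173.4]
groove [ 523.4 -246.4] [ 522.5 -243.4]
blue dot [ 500.6 -161.2] [ 501.2 -157.6] yel [ 527.9 -265.8] [ 528.3 -261.7]
flat(z111) [ 574.9 -193.8] [ 577.3 -190.4]
t pan ((524.0465698242188, -199.8790283203125), 85.57024383544922) ((524.3722534179688, -200.09454345703125), (169.2185821533203, 170.4586944580078), 123.15660095214844) 99.61836173060271
housing ((519.9601440429688, -201.470458984375), (216.0433807373047, 187.0919189453125), 14.554154396057129)
s pan ((526.767333984375, -197.77818298339844), 86.30661010742188) ((526.9756469726562, -198.182373046875), (168.93531799316406, 172.40206909179688), 93.86479187011719) 100.39453420670543
housing ((522.3770751953125, -199.3509521484375), (217.02476501464844, 189.01966857910156), 15.064737319946289)
```

```bash
python3 - <<'E'
from h import *
rows([593,235,275],111.6)
E
```

```text
t [ -4.867 -51.806 -15.255] w [-6.227e-01 -1.000e-03 -5.000e-04] deg 35.7
```

```bash
python3 -m creep '[{"tx":-4.9,"ty":-13,"tz":-3.8},{"tx":-4.9,"ty":-51.8,"tz":-15.3,"wx":-0.62},{"tx":-4.9,"ty":-51.8,"tz":-15.3,"wx":-0.62},{"tx":-4.9,"ty":-51.8,"tz":-15.3,"wx":-0.62},{"tx":-4.9,"ty":-51.8,"tz":-15.3,"wx":-0.62},{"tx":-4.9,"ty":-51.8,"tz":-15.3,"wx":-0.62},{"tx":-4.9,"ty":-51.8,"tz":-15.3,"wx":-0.62},{"tx":-4.9,"ty":-51.8,"tz":-15.3,"wx":-0.62}]'
python3 - <<'E'
from h import *
rows([593,235,275],111.6)
E
```

```text
t [ -4.867 -51.806 -15.255] w [-6.227e-01 -1.000e-03 -5.000e-04] deg 35.7validation failed for argument at $[0]...
```

```bash
python3 -m creep '[{"tx":-4.9,"ty":-3.0,"tz":-1.0,"wx":0,"wy":0,"wz":0,"gripper":-1}]'; python3 -m creep --help | head -30
```

```text
time: 0.23
tool_pos: [143.6, 495.3, 255.9]
tcp_rot: [2.839, 1.558, -2.116]
contact_force: [0.4, 0.8, -0.3]
grip_width: 91.9invalid input: not JSON, or not a number
```

```bash
python3 - <<'E'
from h import *
rows([593,235,275],111.6)
E
python3 -m creep '[{"tx":-1.8,"ty":-48,"tz":-15.0,"wx":-0.62,"wy":0,"wz":0,"gripper":-1},{"tx":-1.8,"ty":-48,"tz":-15.0,"wx":-0.62,"wy":0,"wz":0,"gripper":-1},{"tx":-1.8,"ty":-48,"tz":-15.0,"wx":-0.62,"wy":0,"wz":0,"gripper":-1},{"tx":-1.8,"ty":-48,"tz":-15.0,"wx":-0.62,"wy":0,"wz":0,"gripper":-1},{"tx":-1.8,"ty":-48,"tz":-15.0,"wx":-0.62,"wy":0,"wz":0,"gripper":-1},{"tx":-1.8,"ty":-48,"tz":-15.0,"wx":-0.62,"wy":0,"wz":0,"gripper":-1},{"tx":-1.8,"ty":-48,"tz":-15.0,"wx":-0.62,"wy":0,"wz":0,"gripper":-1},{"tx":-1.8,"ty":-48,"tz":-15.0,"wx":-0.62,"wy":0,"wz":0,"gripper":-1}]'
python3 - <<'E'
from h import *
rows([593,235,275],111.6)
E
```

```text
t [ -1.921 -49.873 -14.467] w [-0.6201 -0.0106 -0.0075] deg 35.5
time: 0.9
tool_pos: [411.7, 335.0, 272.7]
tcp_rot: [1.251, 1.57, -3.086]
contact_force: [1.6, 0.9, -0.1]
grip_width: 91.6
t [ -0.233 -13.21  -15.946] w [-0.0023  0.0001 -0.0003] deg 0.1
```

```bash
python3 -m creep '[{"tx":-0.2,"ty":-13.2,"tz":-15.9,"wx":0,"wy":0,"wz":0,"gripper":-1},{"tx":-0.2,"ty":-13.2,"tz":-15.9,"wx":0,"wy":0,"wz":0,"gripper":-1},{"tx":-0.2,"ty":-13.2,"tz":-15.9,"wx":0,"wy":0,"wz":0,"gripper":-1},{"tx":-0.2,"ty":-13.2,"tz":-15.9,"wx":0,"wy":0,"wz":0,"gripper":-1},{"tx":-0.2,"ty":-13.2,"tz":-15.9,"wx":0,"wy":0,"wz":0,"gripper":-1},{"tx":-0.2,"ty":-13.2,"tz":-15.9,"wx":0,"wy":0,"wz":0,"gripper":-1},{"tx":-0.2,"ty":-13.2,"tz":-15.9,"wx":0,"wy":0,"wz":0,"gripper":-1}]'
python3 - <<'E'
from h import *
print(get_obs()['dq'].round(3))
snap('wrist','wrist1')
rows([573,-194,260],104.8)
E
```

```text
time: 1.48
tool_pos: [592.7, 235.0, 273.1]
tcp_rot: [1.424, 1.568, -2.917]
contact_force: [-0.1, 0.2, 0.6]
grip_width: 91.9
[ 0.049 -0.041  0.04   0.014  0.003  0.01 ]
t [  1.375  17.388 -39.386] w [ 0.1144  0.0006 -0.0019] deg 6.6
```

View pics/wrist1.png

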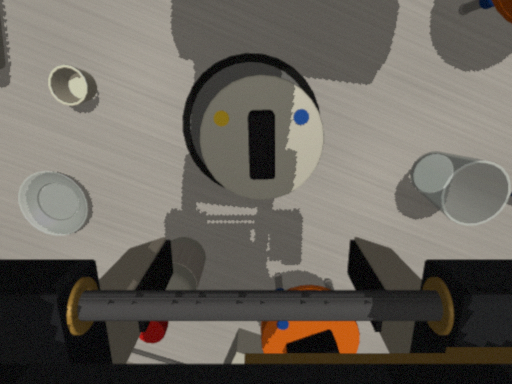

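The wrist view shows the head's disc centred near (262,137), the yellow spot at (221,118), the blue spot at (301,117) and the bar at (262,145). Next I'll move over the analyser and then measure from both views.

```bash
python3 -m creep '[{"tx":1.4,"ty":17.4,"tz":-39.4,"wx":0.114,"wy":0,"wz":0,"gripper":-1},{"tx":1.4,"ty":17.4,"tz":-39.4,"wx":0.114,"wy":0,"wz":0,"gripper":-1},{"tx":1.4,"ty":17.4,"tz":-39.4,"wx":0.114,"wy":0,"wz":0,"gripper":-1},{"tx":1.4,"ty":17.4,"tz":-39.4,"wx":0.114,"wy":0,"wz":0,"gripper":-1},{"tx":1.4,"ty":17.4,"tz":-39.4,"wx":0.114,"wy":0,"wz":0,"gripper":-1},{"tx":1.4,"ty":17.4,"tz":-39.4,"wx":0.114,"wy":0,"wz":0,"gripper":-1},{"tx":1.4,"ty":17.4,"tz":-39.4,"wx":0.114,"wy":0,"wz":0,"gripper":-1},{"tx":1.4,"ty":17.4,"tz":-39.4,"wx":0.114,"wy":0,"wz":0,"gripper":-1}]'
python3 - <<'E'
from h import *
rows([573,-194,260],104.8)
E
```

```text
time: 2.2
tool_pos: [576.5, -96.3, 264.6]
tcp_rot: [-1.434, 1.57, 0.399]
contact_force: [0.9, 0.3, -0.2]
grip_width: 91.6
t [ 0.453  2.877 -9.345] w [0.0041 0.0001 0.0007] deg 0.2
```

```bash
python3 -m creep '[{"tx":0.4,"ty":2.9,"tz":-9.3,"wx":0,"wy":0,"wz":0,"gripper":-1},{"tx":0.4,"ty":2.9,"tz":-9.3,"wx":0,"wy":0,"wz":0,"gripper":-1},{"tx":0.4,"ty":2.9,"tz":-9.3,"wx":0,"wy":0,"wz":0,"gripper":-1},{"tx":0.4,"ty":2.9,"tz":-9.3,"wx":0,"wy":0,"wz":0,"gripper":-1},{"tx":0.4,"ty":2.9,"tz":-9.3,"wx":0,"wy":0,"wz":0,"gripper":-1}]'
python3 - <<'E'
from h import *
print(get_obs()['dq'].round(3),get_obs()['contact_force'],get_obs()['moment'])
c=snap('wrist','wrist2')
cv2.imwrite('pics/w2.png',cv2.cvtColor(cv2.resize(c['frame'][0:270,110:410],None,fx=2.2,fy=2.2,interpolation=cv2.INTER_CUBIC),cv2.COLOR_RGB2BGR))
E
```

```text
time: 2.62
tool_pos: [573.1, -192.6, 260.1]
tcp_rot: [-0.201, 1.57, 1.629]
contact_force: [-0.0, 0.8, -0.6]
grip_width: 92.1
[ 0.036 -0.009  0.003  0.005  0.     0.004] [-0.02775232  0.7978     -0.62107465] [0.048086   0.00481664 0.02689394]
```

View pics/w2.png

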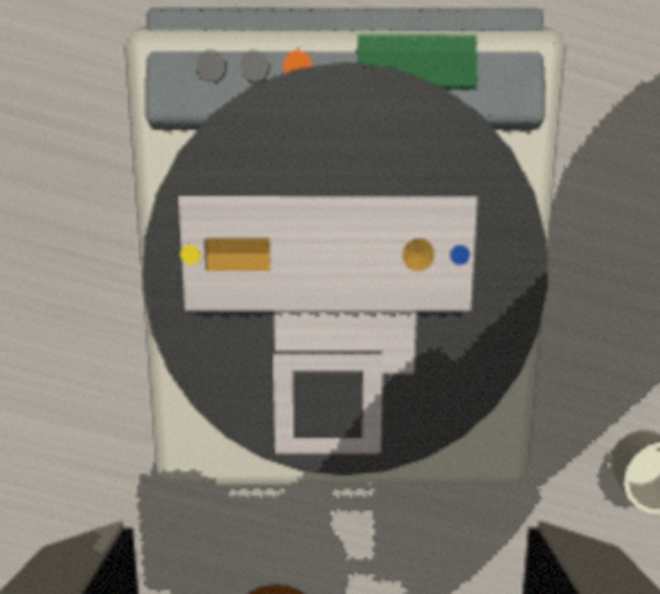

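```bash
cat > m.py <<'E'
from h import *
def hs(c): return [a.astype(int) for a in cv2.split(cv2.cvtColor(c['frame'],cv2.COLOR_RGB2HSV))]
def blobs(c,m,box,mn=15):
    q=np.zeros((384,512),np.uint8);q[box[2]:box[3],box[0]:box[1]]=1
    k,l,st,ce=cv2.connectedComponentsWithStats(q*m.astype(np.uint8))
    return sorted([(ce[i],st[i,4],l==i) for i in range(1,k) if st[i,4]>=mn],key=lambda a:-a[1])
def tri(c1,p1,c2,p2):
    d1,d2=ray(c1,*p1),ray(c2,*p2);A=np.stack([d1,-d2],1);x1,x2=np.array(c1['xyz']),np.array(c2['xyz'])
    s=np.linalg.lstsq(A,x2-x1,rcond=None)[0];a,b=x1+d1*s[0],x2+d2*s[1];return (a+b)/2,np.linalg.norm(a-b)
E
python3 - <<'E'
from m import *
w1,w2,s,t=L('wrist1'),L('wrist2'),L('scene0'),L('top0')
H,S,V=hs(w2);W=world(w2)
box=(170,360,85,210)
for nm,m in(('brass',(H>8)&(H<23)&(S>100)),('blue',(H>100)&(H<130)&(S>110)),('yel',(H>23)&(H<35)&(S>130))):
    for ce,n,l in blobs(w2,m,box):print(nm,ce.round(2),n,'z115',onplane(w2,*ce,115)[:2].round(1),'depthmed',np.median(W[l],0).round(1))
p=(abs(W[...,2]-100)<6)&(V<100);b=blobs(w2,p,(150,380,10,230))[0]
cc,_=cv2.findContours(b[2].astype(np.uint8),0,2);h=cv2.convexHull(max(cc,key=len)).reshape(-1,2)
P=np.array([onplane(w2,u,v,100)[:2] for u,v in h],np.float32);print('pan',cv2.minEnclosingCircle(P),cv2.fitEllipse(P))
# land rect
m=(W[...,2]>112)&(V>120);b=blobs(w2,m,(150,380,60,160))[0];print('land',cv2.minAreaRect(W[b[2]][:,:2].astype(np.float32)),np.median(W[b[2]][:,2]))
print('tri cone',tri(w2,(110+418/2.2-.3,254/2.2-.3),s,(145+202/4-.4,175+108/4-.4)),'groove',tri(w2,(110+237/2.2-.3,254/2.2-.3),s,(145+107/4-.4,175+166/4-.4)))
print('--head')
H,S,V=hs(w1);W=world(w1);box=(170,340,40,215);R={}
for nm,m in(('blue',(H>100)&(H<130)&(S>110)),('yel',(H>18)&(H<35)&(S>130)),('bar',(V<40)&(W[...,2]>140)),('disc',(abs(W[...,2]-119)<6)&(V>60))):
    ce,n,l=blobs(w1,m,box)[0];R[nm]=ce;print(nm,ce.round(2),n,'depthmed',np.median(W[l],0).round(1))
    z=155 if nm=='bar' else 119; 
    cc,_=cv2.findContours(l.astype(np.uint8),0,2);h=cv2.convexHull(max(cc,key=len)).reshape(-1,2)
    P=np.array([onplane(w1,u,v,z)[:2] for u,v in h],np.float32);print('  plane',onplane(w1,*ce,z)[:2].round(1),cv2.minAreaRect(P))
print('tri blue',tri(w1,R['blue'],s,(338.9,156.6)),'yel',tri(w1,R['yel'],s,(322.1,171.4)))
E
```

```text
brass [217.75 115.54] 401 z115 [ 523.9 -244.5] depthmed [ 524.4 -244.8  111.3]
brass [299.75 115.5 ] 158 z115 [ 505.5 -175.3] depthmed [ 505.7 -174.8  112.4]
blue [318.57 115.45] 53 z115 [ 501.2 -159.4] depthmed [ 501.3 -159.6  115.4]
yel [195.9  115.21] 63 z115 [ 528.6 -263. ] depthmed [ 528.4 -263.   115.3]
pan ((526.1437377929688, -199.56478881835938), 85.44612884521484) ((526.1618041992188, -199.51974487304688), (169.64767456054688, 170.4027862548828), 118.5643310546875)
land ((514.3341674804688, -210.30633544921875), (44.16078186035156, 116.33067321777344), 14.791366577148438) 114.67284994086256
tri cone (array([ 505.03928748, -174.37637615,  115.17928711]), np.float64(2.0907090087811047)) groove (array([ 523.51678848, -244.00151586,  116.85742505]), np.float64(1.3785820594277107))
--head
blue [300.8  116.63] 169 depthmed [523.9 246.8 119.4]
  plane [524.  246.9] ((524.122802734375, 246.9135284423828), (12.195773124694824, 12.419194221496582), 66.82829284667969)
yel [220.88 118.01] 185 depthmed [551.1 180.1 119.5]
  plane [551.2 180.1] ((551.2291870117188, 180.22854614257812), (12.34562873840332, 12.798240661621094), 21.2337646484375)
bar [261.5  144.43] 1700 depthmed [554.9 220.8 154.3]
  plane [555.  220.8] ((555.8261108398438, 221.14425659179688), (55.176536560058594, 20.689247131347656), 22.51372718811035)
disc [260.92 134.99] 10340 depthmed [551.6 217.1 118.4]
  plane [552.3 219.4] ((556.5355224609375, 220.83209228515625), (113.8106689453125, 113.66405487060547), 68.3946533203125)
tri blue (array([524.32597159, 247.26341645, 121.4823876 ]), np.float64(1.6064727146980653)) yel (array([551.23081157, 180.65974677, 121.27284788]), np.float64(0.8600145091300754))
```

```bash
python3 - <<'E'
from h import *
rows([556.4,221.1,200],112.3)
E
```

```text
t [ 6.057 -9.022 40.311] w [-0.1279  0.0008  0.0004] deg 7.3
```

```bash
python3 -m creep '[{"tx":1,"ty":-9.0,"tz":40.3,"wx":-0.128,"wy":0,"wz":0,"gripper":-1},{"tx":1,"ty":-9.0,"tz":40.3,"wx":-0.128,"wy":0,"wz":0,"gripper":-1},{"tx":1,"ty":-9.0,"tz":40.3,"wx":-0.128,"wy":0,"wz":0,"gripper":-1},{"tx":1,"ty":-9.0,"tz":40.3,"wx":-0.128,"wy":0,"wz":0,"gripper":-1},{"tx":2,"ty":-9.0,"tz":40.3,"wx":-0.128,"wy":0,"wz":0,"gripper":-1},{"tx":2,"ty":-9.0,"tz":40.3,"wx":-0.128,"wy":0,"wz":0,"gripper":-1},{"tx":4,"ty":-9.0,"tz":40.3,"wx":-0.128,"wy":0,"wz":0,"gripper":-1},{"tx":4,"ty":-9.0,"tz":40.3,"wx":-0.128,"wy":0,"wz":0,"gripper":-1}]'
python3 - <<'E'
from h import *
rows([556.4,221.1,200],112.3)
E
```

```text
time: 3.33
tool_pos: [558.6, 142.5, 235.9]
tcp_rot: [-1.496, 1.569, 0.467]
contact_force: [1.1, -0.3, -0.1]
grip_width: 91.8
t [ 3.6   -2.794  7.349] w [0.0023 0.0001 0.0018] deg 0.2
```

```bash
python3 -m creep '[{"tx":3,"ty":-2.8,"tz":7.35,"wx":0,"wy":0,"wz":0,"gripper":-1},{"tx":3,"ty":-2.8,"tz":7.35,"wx":0,"wy":0,"wz":0,"gripper":-1},{"tx":3.6,"ty":-2.8,"tz":7.35,"wx":0,"wy":0,"wz":0,"gripper":-1},{"tx":3.6,"ty":-2.8,"tz":7.35,"wx":0,"wy":0,"wz":0,"gripper":-1},{"tx":3.6,"ty":-2.8,"tz":7.35,"wx":0,"wy":0,"wz":0,"gripper":-1}]'
python3 - <<'E'
from h import *
rows([556.4,221.1,125],112.3); snap('wrist','wrist3')
E
```

```text
time: 3.75
tool_pos: [557.0, 217.8, 199.4]
tcp_rot: [1.761, 1.57, -2.561]
contact_force: [-0.9, -0.5, 0.4]
grip_width: 92.1
t [ 7.437 -0.069  0.327] w [ 0.002  -0.0001 -0.0005] deg 0.1
```

View pics/wrist3.png

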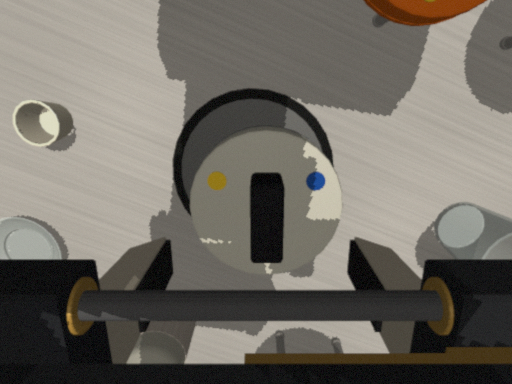

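```bash
python3 -m creep '[{"tx":2,"ty":0,"tz":0,"wx":0,"wy":0,"wz":0,"gripper":-1},{"tx":4,"ty":0,"tz":0,"wx":0,"wy":0,"wz":0,"gripper":-1},{"tx":5,"ty":0,"tz":0,"wx":0,"wy":0,"wz":0,"gripper":-1},{"tx":5,"ty":0,"tz":0,"wx":0,"wy":0,"wz":0,"gripper":-1}]'
python3 - <<'E'
from h import *
rows([556.4,221.1,125],112.3)
E
```

```text
time: 4.13
tool_pos: [557.2, 215.2, 147.7]
tcp_rot: [1.432, 1.567, -2.894]
contact_force: [0.0, 0.2, -0.2]
grip_width: 91.6
t [ 2.271 -0.153  0.579] w [-0.0027  0.0005 -0.0034] deg 0.2
```

```bash
python3 -m creep '[{"tx":0,"ty":-0.15,"tz":0.58,"wx":0,"wy":0,"wz":0,"gripper":-1},{"tx":0.8,"ty":-0.15,"tz":0.58,"wx":0,"wy":0,"wz":0,"gripper":-1},{"tx":0.8,"ty":-0.15,"tz":0.58,"wx":0,"wy":0,"wz":0,"gripper":-1}]'
python3 - <<'E'
from h import *
rows([556.4,221.1,125],112.3);snap('wrist','wrist4')
E
```

```text
time: 4.38
tool_pos: [557.4, 222.7, 141.1]
tcp_rot: [-1.435, 1.57, 0.524]
contact_force: [-0.6, -0.7, -0.3]
grip_width: 91.6
t [ 1.613  0.149 -0.108] w [-0.0009  0.0001  0.0005] deg 0.1
```

View pics/wrist4.png

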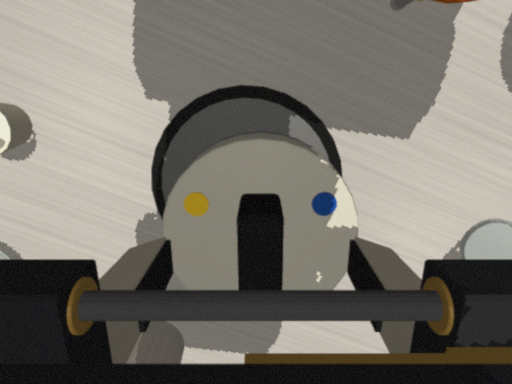

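The bar is at column 260, centred between the fingers at 170 and 352. I'll descend and then close.

```bash
python3 -m creep '[{"tx":1,"ty":0.1,"tz":-0.1,"wx":0,"wy":0,"wz":0,"gripper":-1},{"tx":1.6,"ty":0.1,"tz":-0.1,"wx":0,"wy":0,"wz":0,"gripper":-1},{"tx":1.6,"ty":0.1,"tz":-0.1,"wx":0,"wy":0,"wz":0,"gripper":-1}]'
python3 - <<'E'
from h import *
rows([556.4,221.1,124],112.3)
E
```

```text
time: 4.68
tool_pos: [555.8, 220.8, 123.4]
tcp_rot: [1.418, 1.568, -2.906]
contact_force: [-0.4, -0.6, -0.0]
grip_width: 91.7
t [-0.058 -0.069  0.001] w [-0.0011  0.0005 -0.0029] deg 0.2
```

```bash
python3 -m creep '[{"tx":0,"ty":0,"tz":0,"wx":0,"wy":0,"wz":0,"gripper":1},{"tx":0,"ty":0,"tz":0,"wx":0,"wy":0,"wz":0,"gripper":1},{"tx":0,"ty":0,"tz":0,"wx":0,"wy":0,"wz":0,"gripper":1},{"tx":0,"ty":0,"tz":0,"wx":0,"wy":0,"wz":0,"gripper":1},{"tx":0,"ty":0,"tz":0,"wx":0,"wy":0,"wz":0,"gripper":1},{"tx":0,"ty":0,"tz":0,"wx":0,"wy":0,"wz":0,"gripper":1},{"tx":0,"ty":0,"tz":0,"wx":0,"wy":0,"wz":0,"gripper":1}]'
python3 -m creep '[{"tx":0,"ty":0,"tz":0,"wx":0,"wy":0,"wz":0,"gripper":1},{"tx":0,"ty":0,"tz":0,"wx":0,"wy":0,"wz":0,"gripper":1}]'
```

```text
time: 5.27
tool_pos: [556.8, 221.2, 125.3]
tcp_rot: [-1.452, 1.571, 0.507]
contact_force: [0.9, 0.1, 0.3]
grip_width: 49.6
time: 5.43
tool_pos: [556.8, 221.2, 125.2]
tcp_rot: [-0.894, 1.571, 1.065]
contact_force: [0.1, 0.8, -0.2]
grip_width: 36.6
```

```bash
python3 -m creep '[{"tx":0,"ty":0,"tz":0,"wx":0,"wy":0,"wz":0,"gripper":1},{"tx":0,"ty":0,"tz":0,"wx":0,"wy":0,"wz":0,"gripper":1},{"tx":0,"ty":0,"tz":0,"wx":0,"wy":0,"wz":0,"gripper":1},{"tx":0,"ty":0,"tz":0,"wx":0,"wy":0,"wz":0,"gripper":1},{"tx":0,"ty":0,"tz":0,"wx":0,"wy":0,"wz":0,"gripper":1}]'
python3 - <<'E'
from h import *
o=get_obs();print(o['contact_force'],o['moment']);rows([556.4,221.1,180],112.3,o)
E
```

```text
time: 5.85
tool_pos: [556.8, 221.2, 125.2]
tcp_rot: [-1.406, 1.571, 0.553]
contact_force: [0.0, 0.9, -0.3]
grip_width: 22.0
[ 0.04417001  0.92278438 -0.27431253] [ 0.02283566 -0.02431848  0.02536893]
t [-5.484e+00  3.800e-02  4.000e-03] w [-0.0009  0.      0.0001] deg 0.1
```

```bash
python3 -m creep '[{"tx":-0.5,"ty":0,"tz":0,"wx":0,"wy":0,"wz":0,"gripper":1},{"tx":-1.5,"ty":0,"tz":0,"wx":0,"wy":0,"wz":0,"gripper":1},{"tx":-3.5,"ty":0,"tz":0,"wx":0,"wy":0,"wz":0,"gripper":1},{"tx":-6,"ty":0,"tz":0,"wx":0,"wy":0,"wz":0,"gripper":1},{"tx":-9,"ty":0,"tz":0,"wx":0,"wy":0,"wz":0,"gripper":1},{"tx":-12,"ty":0,"tz":0,"wx":0,"wy":0,"wz":0,"gripper":1},{"tx":-14,"ty":0,"tz":0,"wx":0,"wy":0,"wz":0,"gripper":1},{"tx":-14,"ty":0,"tz":0,"wx":0,"wy":0,"wz":0,"gripper":1}]'
python3 -m creep '[{"tx":0,"ty":0,"tz":0,"wx":0,"wy":0,"wz":0,"gripper":1},{"tx":0,"ty":0,"tz":0,"wx":0,"wy":0,"wz":0,"gripper":1}]'
python3 - <<'E'
from h import *
o=get_obs();print(o['contact_force'],o['moment']);snap('wrist','wrist5');snap('scene','scene5')
rows([535.0,-204.6,266],104.9,o)
E
```

```text
time: 6.52
tool_pos: [558.5, 221.7, 270.9]
tcp_rot: [-1.698, 1.561, 0.261]
contact_force: [1.1, 0.9, -4.0]
grip_width: 21.5
time: 6.68
tool_pos: [555.8, 220.9, 263.4]
tcp_rot: [1.402, 1.567, -2.922]
contact_force: [-0.2, 0.3, -6.2]
grip_width: 21.7
[-0.21093333  0.30787246 -6.22128674] [ 0.0390385   0.06234331 -0.01930676]
t [ -0.227  18.033 -38.601] w [ 0.1281  0.0003 -0.0033] deg 7.3
```

View pics/wrist5.png

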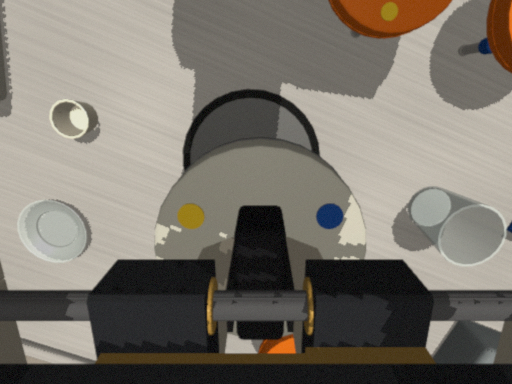

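View pics/scene5.png

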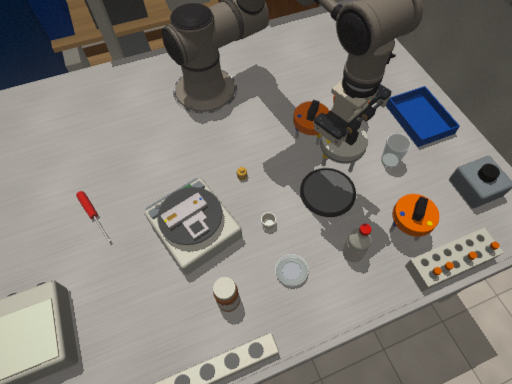

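```bash
cat >> m.py <<'E'
def headrel(c,o):
    """head centre, yaw in tool-ish frame from spots (disc top 6.2 below... ) uses camera rays at plane z=tool z-6"""
    H,S,V=hs(c);W=world(c);z=o['tool_pos'][2]-6
    out=[]
    for m in((H>100)&(H<130)&(S>110),(H>18)&(H<35)&(S>130)):
        ce,n,l=blobs(c,m,(160,370,150,262))[0];p=onplane(c,*ce,z);out.append(p);print(ce.round(1),n,p.round(1),np.median(W[l],0).round(1))
    b,y=out;d=(b-y)[:2];yaw=np.arctan2(d[1],d[0])-np.pi/2
    cen=(b+y)[:2]/2+21*np.array([np.cos(yaw),np.sin(yaw)])
    print('spacing',np.linalg.norm(d),'head c',cen.round(2),'yaw',np.degrees(yaw).round(2))
    R=Ro.from_euler('xyz',o['tcp_rot']).as_matrix();print('tool',o['tool_pos'].round(1),'jaw yaw',np.degrees(np.arctan2(R[1,2],R[0,2])).round(2),'off',(cen-o['tool_pos'][:2]).round(2))
E
python3 - <<'E'
from m import *
c=L('wrist5');print(get_obs()['time']);headrel(c,get_obs())
H,S,V=hs(c);W=world(c)
m=(abs(W[...,2]-257)<12)&(V>60);m[255:]=0
P=W[m];A=np.c_[P[:,:2]-P[:,:2].mean(0),np.ones(len(P))];print('disc plane',np.linalg.lstsq(A,P[:,2],rcond=None)[0],len(P))
E
```

```text
6.7833
[329.3 215.8] 504 [523.5 246.  256.9] [523.1 245.5 257.9]
[190.5 215.9] 529 [550.9 179.1 256.9] [550.5 179.1 257.7]
spacing 72.27295309742902 head c [556.6  220.47] yaw 22.28
tool [555.8 221.  262.9] jaw yaw 112.24 off [ 0.82 -0.5 ]
disc plane [1.96277046e-02 1.03673197e-02 2.56752590e+02] 16228
```

```bash
python3 -m creep '[{"tx":-0.1,"ty":2,"tz":-3,"wx":0.128,"wy":0,"wz":0,"gripper":1},{"tx":-0.1,"ty":18,"tz":-38.6,"wx":0.128,"wy":0,"wz":0,"gripper":1},{"tx":-0.1,"ty":18,"tz":-38.6,"wx":0.128,"wy":0,"wz":0,"gripper":1},{"tx":-0.1,"ty":18,"tz":-38.6,"wx":0.128,"wy":0,"wz":0,"gripper":1},{"tx":-0.1,"ty":18,"tz":-38.6,"wx":0.128,"wy":0,"wz":0,"gripper":1},{"tx":-0.1,"ty":18,"tz":-38.6,"wx":0.128,"wy":0,"wz":0,"gripper":1},{"tx":-0.1,"ty":18,"tz":-38.6,"wx":0.128,"wy":0,"wz":0,"gripper":1},{"tx":-0.1,"ty":18,"tz":-38.6,"wx":0.128,"wy":0,"wz":0,"gripper":1}]'
python3 - <<'E'
from h import *
rows([534.0,-204.2,262],104.9)
E
```

```text
time: 7.45
tool_pos: [538.6, -107.4, 264.7]
tcp_rot: [0.914, 1.568, 2.745]
contact_force: [0.7, -0.2, -5.7]
grip_width: 22.2
t [ 0.265  2.935 -9.238] w [ 0.0002  0.0016 -0.0021] deg 0.2
```

```bash
python3 -m creep '[{"tx":0.2,"ty":1.2,"tz":-3.5,"wx":0,"wy":0,"wz":0,"gripper":1},{"tx":0.2,"ty":2.2,"tz":-6.5,"wx":0,"wy":0,"wz":0,"gripper":1},{"tx":0.2,"ty":2.8,"tz":-8.5,"wx":0,"wy":0,"wz":0,"gripper":1},{"tx":0.2,"ty":2.9,"tz":-9.2,"wx":0,"wy":0,"wz":0,"gripper":1},{"tx":0.2,"ty":2.9,"tz":-9.2,"wx":0,"wy":0,"wz":0,"gripper":1},{"tx":0.2,"ty":2.9,"tz":-9.2,"wx":0,"wy":0,"wz":0,"gripper":1},{"tx":0.2,"ty":2.9,"tz":-9.2,"wx":0,"wy":0,"wz":0,"gripper":1}]'
python3 - <<'E'
from m import *
rows([534.0,-204.2,245],104.9); headrel(snap('wrist','wrist6'),get_obs());o=get_obs();print(o['dq'].round(3),o['contact_force'],o['moment']);snap('scene','scene6')
rows([534.0,-204.2,245],104.9)
E
```

```text
time: 8.03
tool_pos: [535.2, -200.6, 263.6]
tcp_rot: [0.415, 1.569, 2.247]
contact_force: [0.0, 1.2, -4.7]
grip_width: 21.5
t [ 1.857  0.21  -0.323] w [ 0.0013  0.0016 -0.0007] deg 0.1
[329.2 216.4] 501 [ 506.5 -171.9  257.9] [ 506.5 -171.9  257.8]
[190.6 216.5] 520 [ 525.1 -241.3  257.9] [ 525.2 -241.3  257.5]
spacing 71.7794089000874 head c [ 536.06 -201.15] yaw 14.99
tool [ 535.4 -200.5  263.9] jaw yaw 105.0 off [ 0.7 -0.7]
[ 0.004 -0.006 -0.004 -0.001  0.    -0.002] [ 0.37832016  0.5025146  -4.52697707] [0.01232594 0.03461189 0.03806704]
t [ 1.904  0.231 -0.32 ] w [ 0.002   0.0007 -0.0001] deg 0.1
```

View pics/scene6.png

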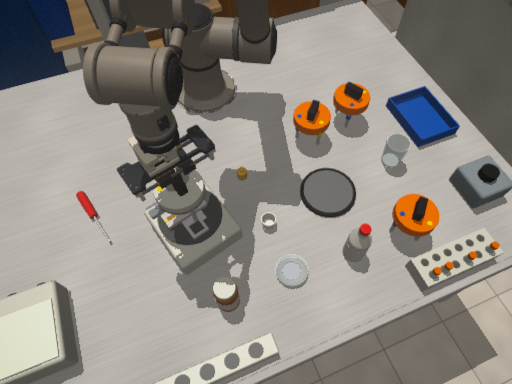

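```bash
python3 -m creep '[{"tx":0.5,"ty":0.2,"tz":-0.32,"wx":0,"wy":0,"wz":0,"gripper":1},{"tx":1.5,"ty":0.2,"tz":-0.32,"wx":0,"wy":0,"wz":0,"gripper":1},{"tx":2.3,"ty":0.2,"tz":-0.32,"wx":0,"wy":0,"wz":0,"gripper":1},{"tx":2.8,"ty":0.2,"tz":-0.32,"wx":0,"wy":0,"wz":0,"gripper":1},{"tx":2.9,"ty":0.2,"tz":-0.32,"wx":0,"wy":0,"wz":0,"gripper":1},{"tx":2.9,"ty":0.2,"tz":-0.32,"wx":0,"wy":0,"wz":0,"gripper":1},{"tx":2.9,"ty":0.2,"tz":-0.32,"wx":0,"wy":0,"wz":0,"gripper":1}]'
python3 - <<'E'
from m import *
rows([534.1,-204.0,230],104.9); headrel(snap('wrist','wrist7'),get_obs());o=get_obs();print(o['contact_force'],o['moment']);c=snap('scene','scene7')
cv2.imwrite('pics/s7.png',cv2.cvtColor(cv2.resize(c['frame'][150:270,120:260],None,fx=5,fy=5,interpolation=cv2.INTER_CUBIC),cv2.COLOR_RGB2BGR))
E
```

```text
time: 8.72
tool_pos: [534.3, -205.7, 235.2]
tcp_rot: [-1.772, 1.571, 0.059]
contact_force: [0.5, -0.7, -4.8]
grip_width: 22.0
t [ 0.523 -0.025  0.165] w [ 0.0001 -0.      0.0002] deg 0.0
[329.2 216.3] 502 [ 505.6 -177.   229.5] [ 505.5 -177.   229.4]
[190.6 216.5] 522 [ 524.1 -246.4  229.5] [ 524.3 -246.4  229.3]
spacing 71.80160370370932 head c [ 535.15 -206.26] yaw 14.97
tool [ 534.4 -205.7  235.5] jaw yaw 104.91 off [ 0.76 -0.54]
[-0.34695447  0.11823006 -4.68905529] [ 0.03238759  0.04362773 -0.02997725]
```

View pics/s7.png

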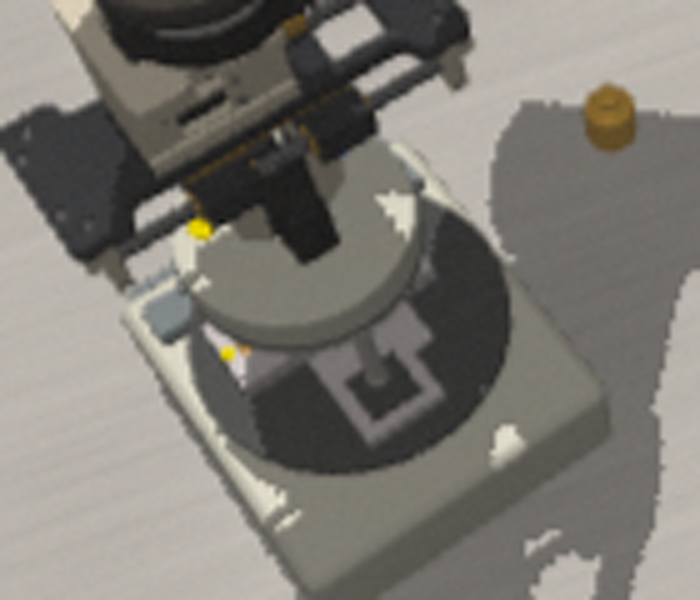

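```bash
python3 -m creep '[{"tx":0.2,"ty":0,"tz":0.15,"wx":0,"wy":0,"wz":0,"gripper":1},{"tx":0.4,"ty":0,"tz":0.15,"wx":0,"wy":0,"wz":0,"gripper":1},{"tx":0.5,"ty":0,"tz":0.15,"wx":0,"wy":0,"wz":0,"gripper":1},{"tx":0.5,"ty":0,"tz":0.15,"wx":0,"wy":0,"wz":0,"gripper":1},{"tx":0.5,"ty":0,"tz":0.15,"wx":0,"wy":0,"wz":0,"gripper":1}]'
python3 -m creep '[{"tx":0.1,"ty":0,"tz":0,"wx":0,"wy":0,"wz":0,"gripper":1},{"tx":0.1,"ty":0,"tz":0,"wx":0,"wy":0,"wz":0,"gripper":1},{"tx":0.1,"ty":0,"tz":0,"wx":0,"wy":0,"wz":0,"gripper":1}]'
python3 -m creep '[{"tx":0.1,"ty":0,"tz":0,"wx":0,"wy":0,"wz":0,"gripper":1},{"tx":0.1,"ty":0,"tz":0,"wx":0,"wy":0,"wz":0,"gripper":1},{"tx":0.1,"ty":0,"tz":0,"wx":0,"wy":0,"wz":0,"gripper":1}]'
python3 - <<'E'
from m import *
headrel(snap('wrist','wrist8'),get_obs());o=get_obs();print(o['contact_force'],o['moment'])
E
```

```text
time: 9.23
tool_pos: [533.8, -204.1, 230.1]
tcp_rot: [0.376, 1.571, 2.207]
contact_force: [-0.5, 0.9, -5.4]
grip_width: 21.6
time: 9.48
tool_pos: [533.8, -204.2, 229.1]
tcp_rot: [-0.074, 1.571, 1.757]
contact_force: [-0.8, -0.5, -5.5]
grip_width: 21.8
time: 9.73
tool_pos: [533.7, -204.1, 228.1]
tcp_rot: [0.317, 1.571, 2.148]
contact_force: [-0.4, 0.1, -4.3]
grip_width: 21.9
[329.2 216.3] 502 [ 505.1 -175.4  222.1] [ 505.  -175.4  222.3]
[190.6 216.5] 523 [ 523.7 -244.9  222.1] [ 523.6 -244.9  222.1]
spacing 71.9036202282046 head c [ 534.68 -204.71] yaw 14.96
tool [ 533.8 -204.2  228.1] jaw yaw 104.91 off [ 0.93 -0.54]
[-0.10880975 -0.37099304 -4.68061918] [0.08198051 0.06303224 0.00414142]
```

```bash
for i in 1; do python3 -m creep '[{"tx":0.1,"ty":0,"tz":0,"wx":0,"wy":0,"wz":0,"gripper":1},{"tx":0.1,"ty":0,"tz":0,"wx":0,"wy":0,"wz":0,"gripper":1},{"tx":0.1,"ty":0,"tz":0,"wx":0,"wy":0,"wz":0,"gripper":1}]'
python3 -c "
from h import *;o=get_obs();print(o['contact_force'].round(2),o['moment'].round(3))"
python3 -m creep '[{"tx":0.1,"ty":0,"tz":0,"wx":0,"wy":0,"wz":0,"gripper":1},{"tx":0.1,"ty":0,"tz":0,"wx":0,"wy":0,"wz":0,"gripper":1},{"tx":0.1,"ty":0,"tz":0,"wx":0,"wy":0,"wz":0,"gripper":1}]'
python3 -c "
from h import *;o=get_obs();print(o['contact_force'].round(2),o['moment'].round(3))"
python3 -m creep '[{"tx":0.1,"ty":0,"tz":0,"wx":0,"wy":0,"wz":0,"gripper":1},{"tx":0.1,"ty":0,"tz":0,"wx":0,"wy":0,"wz":0,"gripper":1},{"tx":0.1,"ty":0,"tz":0,"wx":0,"wy":0,"wz":0,"gripper":1}]'
python3 -c "
from h import *;o=get_obs();print(o['contact_force'].round(2),o['moment'].round(3))"; done
```

```text
time: 10.03
tool_pos: [533.7, -204.1, 227.1]
tcp_rot: [0.375, 1.571, 2.206]
contact_force: [-0.3, 0.2, -5.9]
grip_width: 21.8
[-0.32  0.15 -5.94] [0.05  0.034 0.024]
time: 10.28
tool_pos: [533.7, -204.2, 226.1]
tcp_rot: [0.456, 1.571, 2.287]
contact_force: [-0.1, -0.5, -5.8]
grip_width: 21.7
[-0.09 -0.47 -5.78] [-0.006  0.021 -0.003]
time: 10.53
tool_pos: [533.7, -204.2, 225.2]
tcp_rot: [2.449, 1.571, -2.003]
contact_force: [-0.6, 0.1, -4.0]
grip_width: 21.9
[-0.65  0.08 -4.02] [-0.076  0.154 -0.039]
```

```bash
python3 -m creep '[{"tx":0.1,"ty":0,"tz":0,"wx":0,"wy":0,"wz":0,"gripper":1},{"tx":0.1,"ty":0,"tz":0,"wx":0,"wy":0,"wz":0,"gripper":1},{"tx":0.1,"ty":0,"tz":0,"wx":0,"wy":0,"wz":0,"gripper":1}]'
python3 -c "
from h import *;o=get_obs();print(o['contact_force'].round(2),o['moment'].round(3))"
python3 -m creep '[{"tx":0.1,"ty":0,"tz":0,"wx":0,"wy":0,"wz":0,"gripper":1},{"tx":0.1,"ty":0,"tz":0,"wx":0,"wy":0,"wz":0,"gripper":1},{"tx":0.1,"ty":0,"tz":0,"wx":0,"wy":0,"wz":0,"gripper":1}]'
python3 - <<'E'
from m import *
o=get_obs();print(o['contact_force'].round(2),o['moment'].round(3))
headrel(snap('wrist','wrist9'),get_obs());o=get_obs();print(o['contact_force'],o['moment'])
E
```

```text
time: 10.78
tool_pos: [533.7, -204.2, 224.2]
tcp_rot: [1.988, 1.571, -2.464]
contact_force: [-0.0, -0.5, -3.1]
grip_width: 21.9
[-0.02 -0.46 -3.09] [-0.101  0.312  0.009]
time: 11.03
tool_pos: [533.7, -204.3, 223.3]
tcp_rot: [2.285, 1.571, -2.167]
contact_force: [-2.0, 0.1, -2.3]
grip_width: 22.3
[-1.95  0.07 -2.3 ] [-0.14   0.477 -0.04 ]
[329.2 216.3] 502 [ 505.  -175.5  217.3] [ 505.  -175.6  217.4]
[190.6 216.2] 520 [ 523.5 -245.   217.3] [ 523.4 -245.   217.4]
spacing 71.92723860506217 head c [ 534.57 -204.85] yaw 14.9
tool [ 533.7 -204.2  223.3] jaw yaw 104.91 off [ 0.86 -0.63]
[-1.67587565 -0.34166559 -2.76882997] [-0.11107384  0.49984069 -0.04313099]
```

```bash
cat > f.py <<'E'
from h import *
o=get_obs();a=np.radians(14.9);C=np.array([[np.cos(a),np.sin(a)],[-np.sin(a),np.cos(a)]])
print('F an',(C@o['contact_force'][:2]).round(2),o['contact_force'][2].round(2),'M an',(C@o['moment'][:2]).round(3),'xy rel',(C@(o['tool_pos'][:2]-[533.7,-204.2])).round(2),'z',o['tool_pos'][2].round(2))
E
for k in 1 2 3; do :; done
python3 -m creep '[{"tx":0,"ty":0.05,"tz":0,"wx":0,"wy":0,"wz":0,"gripper":1},{"tx":0,"ty":0.05,"tz":0,"wx":0,"wy":0,"wz":0,"gripper":1},{"tx":0,"ty":0.05,"tz":0,"wx":0,"wy":0,"wz":0,"gripper":1}]'; python3 f.py
python3 -m creep '[{"tx":0,"ty":0.05,"tz":0,"wx":0,"wy":0,"wz":0,"gripper":1},{"tx":0,"ty":0.05,"tz":0,"wx":0,"wy":0,"wz":0,"gripper":1},{"tx":0,"ty":0.05,"tz":0,"wx":0,"wy":0,"wz":0,"gripper":1}]'; python3 f.py
```

```text
time: 11.33
tool_pos: [533.3, -204.3, 223.2]
tcp_rot: [-2.761, 1.571, -0.93]
contact_force: [-1.1, -0.5, -2.5]
grip_width: 21.6
F an [-1.22 -0.14] -2.53 M an [-0.074  0.453] xy rel [-0.45 -0.02] z 223.18
time: 11.58
tool_pos: [532.9, -204.4, 223.1]
tcp_rot: [-1.475, 1.571, 0.356]
contact_force: [-0.7, -0.2, -3.0]
grip_width: 21.7
F an [-0.72  0.02] -3.0 M an [-0.002  0.361] xy rel [-0.87 -0.01] z 223.14
```

```bash

python3 -m creep '[{"tx":0,"ty":0.05,"tz":0,"wx":0,"wy":0,"wz":0,"gripper":1},{"tx":0,"ty":0.05,"tz":0,"wx":0,"wy":0,"wz":0,"gripper":1},{"tx":0,"ty":0.05,"tz":0,"wx":0,"wy":0,"wz":0,"gripper":1}]' | grep -v rot; python3 f.py
python3 -m creep '[{"tx":0.1,"ty":0.05,"tz":0,"wx":0,"wy":0,"wz":0,"gripper":1},{"tx":0.1,"ty":0.05,"tz":0,"wx":0,"wy":0,"wz":0,"gripper":1},{"tx":0.1,"ty":0.05,"tz":0,"wx":0,"wy":0,"wz":0,"gripper":1}]' |grep -v rot; python3 f.py
```

```text
time: 11.83
tool_pos: [532.6, -204.5, 223.2]
contact_force: [0.1, -0.5, -3.4]
grip_width: 21.5
F an [-0.06 -0.45] -3.41 M an [-0.01 -0.  ] xy rel [-1.18 -0.01] z 223.24
time: 12.08
tool_pos: [532.3, -204.6, 222.4]
contact_force: [1.4, 0.4, -1.1]
grip_width: 21.9
F an [1.47 0.04] -1.05 M an [ 0.048 -0.36 ] xy rel [-1.5  -0.05] z 222.41
```

```bash

python3 -m creep '[{"tx":0,"ty":-0.03,"tz":0,"wx":0,"wy":0,"wz":0,"gripper":1},{"tx":0,"ty":-0.03,"tz":0,"wx":0,"wy":0,"wz":0,"gripper":1},{"tx":0,"ty":-0.03,"tz":0,"wx":0,"wy":0,"wz":0,"gripper":1}]' | grep -v rot; python3 f.py
python3 -m creep '[{"tx":0.1,"ty":0,"tz":0,"wx":0,"wy":0,"wz":0,"gripper":1},{"tx":0.1,"ty":0,"tz":0,"wx":0,"wy":0,"wz":0,"gripper":1},{"tx":0.1,"ty":0,"tz":0,"wx":0,"wy":0,"wz":0,"gripper":1}]' |grep -v rot; python3 f.py;python3 -c "
from m import *
import time
for i in range(6):
    c=capture('wrist');o=get_obs();print(o['contact_force'].round(2),o['moment'].round(3),o['tool_pos'].round(2))
headrel(snap('wrist','w10'),get_obs())"
```

```text
time: 12.33
tool_pos: [532.4, -204.6, 222.3]
contact_force: [1.9, 1.0, -0.7]
grip_width: 21.9
F an [2.11 0.52] -0.73 M an [ 0.018 -0.358] xy rel [-1.4  -0.05] z 222.3
time: 12.58
tool_pos: [532.3, -204.6, 221.4]
contact_force: [1.6, 0.1, -0.6]
grip_width: 21.5
F an [ 1.55 -0.33] -0.6 M an [ 0.03  -0.386] xy rel [-1.44 -0.05] z 221.38
[ 1.84  1.19 -0.51] [ 0.148 -0.364  0.008] [ 532.33 -204.62  221.36]
[0.85 1.03 0.57] [ 0.232 -0.304 -0.027] [ 532.32 -204.65  221.36]
[ 2.34  0.46 -0.39] [ 0.163 -0.424 -0.1  ] [ 532.3  -204.63  221.33]
[1.55 0.3  0.69] [ 0.137 -0.473 -0.051] [ 532.29 -204.64  221.32]
[1.74 0.13 0.35] [ 0.135 -0.447 -0.014] [ 532.29 -204.62  221.31]
[ 2.1   1.38 -0.28] [ 0.165 -0.43  -0.024] [ 532.29 -204.62  221.29]
[329.2 216.5] 504 [ 503.7 -175.8  215.3] [ 503.7 -176.   215.4]
[190.7 216.6] 528 [ 522.3 -245.3  215.3] [ 522.3 -245.3  215.3]
spacing 71.92110486173334 head c [ 533.29 -205.16] yaw 14.94
tool [ 532.3 -204.6  221.3] jaw yaw 104.91 off [ 1.03 -0.52]
```

```bash
cat > avg.py <<'E'
from h import *
a=np.radians(14.9);C=np.array([[np.cos(a),np.sin(a)],[-np.sin(a),np.cos(a)]]);F=[];M=[];T=[]
for i in range(5):
    capture('wrist');o=get_obs();F.append(o['contact_force']);M.append(o['moment']);T.append(o['tool_pos'])
F,M,T=[np.mean(x,0) for x in(F,M,T)]
print('t',o['time'],'F an',(C@F[:2]).round(2),F[2].round(2),'M an',(C@M[:2]).round(3),M[2].round(3),'xy rel',(C@(T[:2]-[533.7,-204.2])).round(2),'z',T[2].round(2),'w',o['grip_width'].round(1))
E
python3 -m creep '[{"tx":0,"ty":-0.03,"tz":0,"wx":0,"wy":0,"wz":0,"gripper":1},{"tx":0,"ty":-0.03,"tz":0,"wx":0,"wy":0,"wz":0,"gripper":1}]' >/dev/null; python3 avg.py
python3 -m creep '[{"tx":0,"ty":-0.03,"tz":0,"wx":0,"wy":0,"wz":0,"gripper":1},{"tx":0,"ty":-0.03,"tz":0,"wx":0,"wy":0,"wz":0,"gripper":1}]' >/dev/null; python3 avg.py
```

```text
Traceback (most recent call last):
  File "avg.py", line 6, in <module>
    print('t',o['time'],'F an',(C@F[:2]).round(2),F[2].round(2),'M an',(C@M[:2]).round(3),M[2].round(3),'xy rel',(C@(T[:2]-[533.7,-204.2])).round(2),'z',T[2].round(2),'w',o['grip_width'].round(1))
                                                                                                                                                                           ^^^^^^^^^^^^^^^^^^^^^
AttributeError: 'float' object has no attribute 'round'
Traceback (most recent call last):
  File "avg.py", line 6, in <module>
    print('t',o['time'],'F an',(C@F[:2]).round(2),F[2].round(2),'M an',(C@M[:2]).round(3),M[2].round(3),'xy rel',(C@(T[:2]-[533.7,-204.2])).round(2),'z',T[2].round(2),'w',o['grip_width'].round(1))
                                                                                                                                                                           ^^^^^^^^^^^^^^^^^^^^^
AttributeError: 'float' object has no attribute 'round'
```

```bash
sed -i "s/o\['grip_width'\].round(1)/round(o['grip_width'],1)/" avg.py; python3 avg.py
python3 -m creep '[{"tx":0,"ty":-0.03,"tz":0,"wx":0,"wy":0,"wz":0,"gripper":1},{"tx":0,"ty":-0.03,"tz":0,"wx":0,"wy":0,"wz":0,"gripper":1}]' >/dev/null; python3 avg.py
```

```text
t 14.0167 F an [ 0.52 -0.37] 0.5 M an [-0.137 -0.049] -0.051 xy rel [-1.11 -0.  ] z 221.13 w 22.0
t 14.4333 F an [-0.3 -0.8] 0.15 M an [-0.171  0.237] -0.041 xy rel [-0.89  0.01] z 221.09 w 21.7
```

```bash

python3 -m creep '[{"tx":0,"ty":0.02,"tz":-0.03,"wx":0,"wy":0,"wz":0,"gripper":1},{"tx":0,"ty":0.02,"tz":-0.03,"wx":0,"wy":0,"wz":0,"gripper":1}]' >/dev/null; python3 avg.py
python3 -m creep '[{"tx":0,"ty":0,"tz":-0.04,"wx":0,"wy":0,"wz":0,"gripper":1},{"tx":0,"ty":0,"tz":-0.04,"wx":0,"wy":0,"wz":0,"gripper":1}]' >/dev/null; python3 avg.py
python3 -m creep '[{"tx":0,"ty":0,"tz":-0.04,"wx":0,"wy":0,"wz":0,"gripper":1},{"tx":0,"ty":0,"tz":-0.04,"wx":0,"wy":0,"wz":0,"gripper":1}]' >/dev/null; python3 avg.py
```

```text
t 14.85 F an [-0.49  0.06] -0.0 M an [0.095 0.177] -0.052 xy rel [-0.95 -0.11] z 221.1 w 21.9
t 15.2667 F an [-0.17  2.09] 0.49 M an [0.55  0.194] -0.058 xy rel [-0.95 -0.34] z 221.04 w 21.7
t 15.6833 F an [0.17 3.59] 0.48 M an [1.048 0.119] -0.063 xy rel [-0.91 -0.67] z 221.03 w 21.8
```

```bash

python3 -m creep '[{"tx":0,"ty":0.01,"tz":0.08,"wx":0,"wy":0,"wz":0,"gripper":1},{"tx":0,"ty":0.01,"tz":0.08,"wx":0,"wy":0,"wz":0,"gripper":1}]' >/dev/null; python3 avg.py
python3 - <<'E'
from m import *
c=snap('wrist','w11')
for f,z0,r in(('wrist1',119,14.9),('wrist3',119,0),('wrist4',119,0),('wrist5',257,0),('wrist8',222,0),('wrist9',217,0),('w10',215,0),('w11',215,0)):
    c=L(f);H,S,V=hs(c);W=world(c);m=(abs(W[...,2]-z0)<9)&(V>60);m[255:]=0;m[:,:150]=0;m[:,372:]=0
    P=W[m];a=np.radians(22.2 if f in('wrist1','wrist3','wrist4','wrist5') else 14.9)
    X=P[:,:2]-P[:,:2].mean(0);X=X@np.array([[np.cos(a),-np.sin(a)],[np.sin(a),np.cos(a)]])
    A=np.c_[X,np.ones(len(P))];s=np.linalg.lstsq(A,P[:,2],rcond=None)[0]
    k=abs(P[:,2]-A@s)<2.5;s=np.linalg.lstsq(A[k],P[k,2],rcond=None)[0];print(f,s.round(4),k.sum())
E
```

```text
t 16.1 F an [0.15 2.55] 0.21 M an [0.748 0.087] -0.064 xy rel [-1.   -0.42] z 221.21 w 21.9
wrist1 [-0.000000e+00 -8.000000e-04  1.184536e+02] 10286
wrist3 [ 1.30000e-03 -1.30000e-03  1.18469e+02] 13174
wrist4 [ 3.700000e-03 -1.300000e-03  1.185036e+02] 16070
wrist5 [2.80000e-03 2.40000e-03 2.56834e+02] 15704
wrist8 [1.950000e-02 1.900000e-03 2.210566e+02] 15497
wrist9 [1.670000e-02 1.300000e-03 2.163372e+02] 15534
w10 [2.160000e-02 1.600000e-03 2.141997e+02] 15496
w11 [1.830000e-02 2.900000e-03 2.142068e+02] 15538
```

```bash
python3 - <<'E'
from m import *
for f in('wrist3','wrist4','wrist5','wrist6','wrist8','wrist9','w10','w11'):
    c=L(f);W=world(c);z0=118.5 if f in('wrist3','wrist4') else None
    a=np.radians(22.2 if f in('wrist3','wrist4','wrist5') else 14.9)
    H,S,V=hs(c)
    r={}
    b=blobs(c,(H>100)&(H<130)&(S>110),(160,370,150,262))[0][0];y=blobs(c,(H>18)&(H<35)&(S>130),(160,370,150,262))[0][0]
    mu=(b+y)/2
    # patches in image: rows from disc's upper edge to below spots
    out=[]
    for dv in(-55,-40,-25,-10,5,20,30):
        v=int(mu[1]+dv);q=[]
        for side in(b,y):
            for du in (0.45,-0.45): pass
        u1=int(mu[0]-38);u2=int(mu[0]+38)
        if v<252: out.append(np.median(np.r_[W[v-2:v+3,u1-5:u1+6,2].ravel(),W[v-2:v+3,u2-5:u2+6,2].ravel()]).round(2))
    print(f,out)
E
```

```text
wrist3 [np.float64(11.94), np.float64(117.36), np.float64(118.42), np.float64(118.48), np.float64(118.64), np.float64(118.59), np.float64(118.5)]
wrist4 [np.float64(118.05), np.float64(118.4), np.float64(118.47), np.float64(118.59), np.float64(118.59), np.float64(118.57), np.float64(118.44)]
wrist5 [np.float64(256.88), np.float64(257.03), np.float64(256.81), np.float64(256.87), np.float64(256.82), np.float64(256.72), np.float64(273.08)]
wrist6 [np.float64(256.25), np.float64(256.36), np.float64(256.4), np.float64(256.51), np.float64(256.65), np.float64(256.82), np.float64(274.14)]
wrist8 [np.float64(220.81), np.float64(220.92), np.float64(221.04), np.float64(221.2), np.float64(221.19), np.float64(221.29), np.float64(238.84)]
wrist9 [np.float64(216.07), np.float64(216.28), np.float64(216.26), np.float64(216.31), np.float64(216.36), np.float64(216.51), np.float64(234.0)]
w10 [np.float64(213.92), np.float64(214.13), np.float64(214.08), np.float64(214.25), np.float64(214.32), np.float64(214.42), np.float64(232.13)]
w11 [np.float64(214.0), np.float64(214.2), np.float64(214.01), np.float64(214.26), np.float64(214.32), np.float64(214.43), np.float64(232.08)]
```

```bash

python3 -m creep '[{"tx":0,"ty":0,"tz":0.03,"wx":0,"wy":0,"wz":0,"gripper":1},{"tx":0,"ty":0,"tz":0.03,"wx":0,"wy":0,"wz":0,"gripper":1}]' >/dev/null; python3 avg.py
```

```text
t 16.5667 F an [0.53 1.12] 0.02 M an [0.401 0.162] -0.053 xy rel [-1.01 -0.24] z 221.22 w 21.7
```

```bash

python3 -m creep '[{"tx":0,"ty":-0.01,"tz":0.02,"wx":0,"wy":0,"wz":0,"gripper":1},{"tx":0,"ty":0,"tz":0.02,"wx":0,"wy":0,"wz":0,"gripper":1}]' >/dev/null; python3 avg.py
python3 -m creep '[{"tx":0,"ty":0,"tz":0,"wx":0,"wy":0,"wz":0,"gripper":0.4},{"tx":0,"ty":0,"tz":0,"wx":0,"wy":0,"wz":0,"gripper":0.4},{"tx":0,"ty":0,"tz":0,"wx":0,"wy":0,"wz":0,"gripper":0.4},{"tx":0,"ty":0,"tz":0,"wx":0,"wy":0,"wz":0,"gripper":0.4}]'
python3 - <<'E'
from m import *
c=snap('wrist','w12');o=get_obs();print(o['contact_force']);headrel(c,o);W=world(c)
for f in ('w11','w12'):
    W=world(L(f));print([np.median(np.r_[W[216+d-2:216+d+3,216:228,2].ravel(),W[216+d-2:216+d+3,293:305,2].ravel()]).round(2) for d in(-55,-40,-25,-10,5,20)])
c=snap('scene','s12')
cv2.imwrite('pics/s12.png',cv2.cvtColor(cv2.resize(c['frame'][150:270,120:260],None,fx=5,fy=5,interpolation=cv2.INTER_CUBIC),cv2.COLOR_RGB2BGR))
E
```

```text
t 16.9833 F an [-0.2  -0.37] -0.22 M an [0.016 0.186] -0.061 xy rel [-1.   -0.08] z 221.25 w 21.6
time: 17.32
tool_pos: [532.7, -204.2, 221.2]
tcp_rot: [-1.477, 1.571, 0.354]
contact_force: [-0.5, -0.0, -0.2]
grip_width: 27.4
[0.08031079 0.04221849 0.19860046]
[328.5 218.5] 502 [ 505.3 -175.4  215.2] [ 505.3 -175.5  215.5]
[190.1 218.2] 528 [ 523.7 -245.   215.2] [ 523.5 -245.   215.4]
spacing 71.95334969552583 head c [ 534.83 -204.87] yaw 14.8
tool [ 532.7 -204.2  221.2] jaw yaw 104.91 off [ 2.13 -0.63]
[np.float64(213.98), np.float64(214.16), np.float64(214.02), np.float64(214.25), np.float64(214.33), np.float64(214.4)]
[np.float64(214.34), np.float64(214.47), np.float64(214.42), np.float64(214.42), np.float64(214.37), np.float64(214.59)]
```

View pics/s12.png

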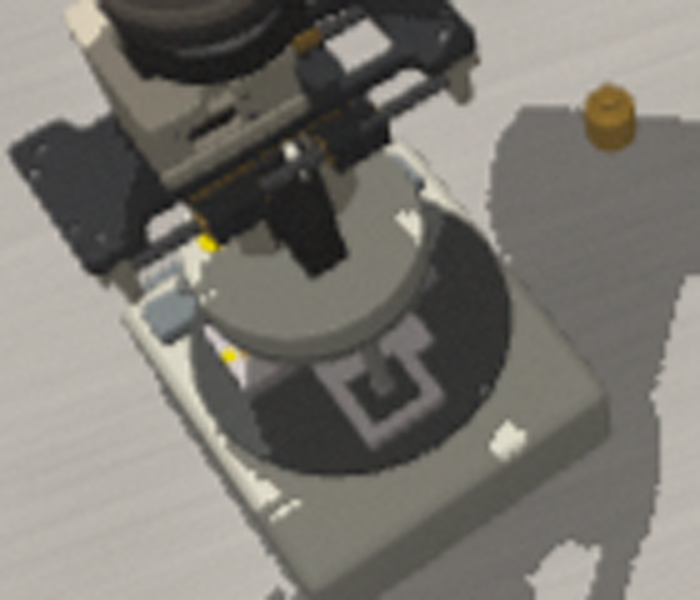

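The wrist view shows the head has levelled on release: the disc's slope has gone, its height means the feet are at 107.9 mm (home, with the pan sunk 3 mm), and its centre is at (534.8,-204.9), matching the seat. Next I'll open, rise, shut the fingers and press on the middle of the bar's top.

```bash

python3 -m creep '[{"tx":0,"ty":0,"tz":0,"wx":0,"wy":0,"wz":0,"gripper":-0.2},{"tx":0,"ty":0,"tz":0,"wx":0,"wy":0,"wz":0,"gripper":-0.2},{"tx":0,"ty":0,"tz":0,"wx":0,"wy":0,"wz":0,"gripper":-0.2},{"tx":0,"ty":-0.1,"tz":0,"wx":0,"wy":0,"wz":0,"gripper":-0.2},{"tx":-1,"ty":-0.1,"tz":0,"wx":0,"wy":0,"wz":0,"gripper":-0.2},{"tx":-2.5,"ty":-0.1,"tz":0,"wx":0,"wy":0,"wz":0,"gripper":-0.2},{"tx":-4,"ty":-0.1,"tz":0,"wx":0,"wy":0,"wz":0,"gripper":-0.2},{"tx":-4,"ty":-0.1,"tz":0,"wx":0,"wy":0,"wz":0,"gripper":-0.2}]'
python3 -m creep '[{"tx":0,"ty":0,"tz":0,"wx":0,"wy":0,"wz":0,"gripper":1},{"tx":0,"ty":0,"tz":0,"wx":0,"wy":0,"wz":0,"gripper":1},{"tx":0,"ty":0,"tz":0,"wx":0,"wy":0,"wz":0,"gripper":1},{"tx":0,"ty":0,"tz":0,"wx":0,"wy":0,"wz":0,"gripper":1},{"tx":0,"ty":0,"tz":0,"wx":0,"wy":0,"wz":0,"gripper":1},{"tx":0,"ty":0,"tz":0,"wx":0,"wy":0,"wz":0,"gripper":1},{"tx":0,"ty":0,"tz":0,"wx":0,"wy":0,"wz":0,"gripper":1},{"tx":0,"ty":0,"tz":0,"wx":0,"wy":0,"wz":0,"gripper":1}]'
python3 avg.py
python3 - <<'E'
from m import *
c=snap('wrist','w13');o=get_obs();o['tool_pos'][2]=220.9;headrel(c,o)
W=world(c);print(np.median(W[200:210,210:225,2]))
rows([534,-204.2,255],104.9)
E
```

```text
time: 18.08
tool_pos: [535.0, -204.7, 264.9]
tcp_rot: [-2.322, 1.565, -0.49]
contact_force: [0.4, 0.0, 0.7]
grip_width: 55.4
time: 18.75
tool_pos: [533.6, -204.0, 261.0]
tcp_rot: [0.286, 1.571, 2.117]
contact_force: [-0.2, 0.1, 0.2]
grip_width: 6.7
t 19.0 F an [0.33 0.03] 0.03 M an [0.053 0.005] -0.004 xy rel [-0.02  0.21] z 261.13 w 0.3
[316.3 194. ] 340 [ 505.4 -175.4  214.9] [ 505.2 -175.6  215.5]
[202.4 193.7] 359 [ 523.8 -245.1  214.9] [ 523.7 -245.   215.4]
spacing 72.06776956773035 head c [ 534.94 -204.89] yaw 14.79
tool [ 533.7 -204.   220.9] jaw yaw 104.91 off [ 1.29 -0.88]
214.3592152573371
t [ 0.62  -0.029 -0.028] w [0.0001 0.     0.0001] deg 0.0
```

View pics/w13.png

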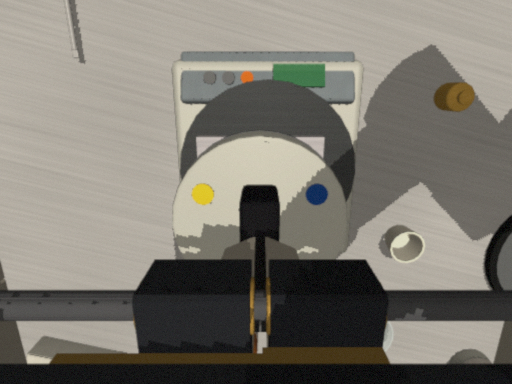

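The shut fingers stand centred over the bar (column 260), and the head is undisturbed. Now I'll press down.

```bash

python3 -m creep '[{"tx":0.4,"ty":0,"tz":-0.03,"wx":0,"wy":0,"wz":0,"gripper":1},{"tx":0.8,"ty":0,"tz":-0.03,"wx":0,"wy":0,"wz":0,"gripper":1},{"tx":0.8,"ty":0,"tz":-0.03,"wx":0,"wy":0,"wz":0,"gripper":1},{"tx":0.8,"ty":0,"tz":-0.03,"wx":0,"wy":0,"wz":0,"gripper":1}]' >/dev/null;python3 f.py
python3 -m creep '[{"tx":0.1,"ty":0,"tz":0,"wx":0,"wy":0,"wz":0,"gripper":1},{"tx":0.2,"ty":0,"tz":0,"wx":0,"wy":0,"wz":0,"gripper":1},{"tx":0.2,"ty":0,"tz":0,"wx":0,"wy":0,"wz":0,"gripper":1},{"tx":0.2,"ty":0,"tz":0,"wx":0,"wy":0,"wz":0,"gripper":1}]' >/dev/null;python3 avg.py
python3 -m creep '[{"tx":0.1,"ty":0,"tz":0,"wx":0,"wy":0,"wz":0,"gripper":1},{"tx":0.1,"ty":0,"tz":0,"wx":0,"wy":0,"wz":0,"gripper":1},{"tx":0.1,"ty":0,"tz":0,"wx":0,"wy":0,"wz":0,"gripper":1}]' >/dev/null;python3 avg.py
```

```text
F an [ 0.65 -0.38] -0.11 M an [0.044 0.015] xy rel [-0.19  0.07] z 252.64
t 19.9667 F an [-0.38 -0.08] -0.04 M an [ 0.045 -0.007] -0.001 xy rel [ 0.   -0.11] z 251.23 w 0.7
t 20.4667 F an [0.03 0.16] 1.14 M an [0.043 0.003] -0.003 xy rel [ 0.03 -0.13] z 250.28 w 0.5
```

```bash

python3 -m creep '[{"tx":0.05,"ty":0,"tz":0,"wx":0,"wy":0,"wz":0,"gripper":1},{"tx":0.1,"ty":0,"tz":0,"wx":0,"wy":0,"wz":0,"gripper":1},{"tx":0.15,"ty":0,"tz":0,"wx":0,"wy":0,"wz":0,"gripper":1},{"tx":0.2,"ty":0,"tz":0,"wx":0,"wy":0,"wz":0,"gripper":1},{"tx":0.2,"ty":0,"tz":0,"wx":0,"wy":0,"wz":0,"gripper":1}]' >/dev/null;python3 avg.py
python3 -m creep '[{"tx":0.05,"ty":0,"tz":0,"wx":0,"wy":0,"wz":0,"gripper":1},{"tx":0.1,"ty":0,"tz":0,"wx":0,"wy":0,"wz":0,"gripper":1},{"tx":0.15,"ty":0,"tz":0,"wx":0,"wy":0,"wz":0,"gripper":1},{"tx":0.2,"ty":0,"tz":0,"wx":0,"wy":0,"wz":0,"gripper":1},{"tx":0.2,"ty":0,"tz":0,"wx":0,"wy":0,"wz":0,"gripper":1}]' >/dev/null;python3 avg.py
```

```text
t 21.1333 F an [-0.05  0.36] 3.84 M an [ 0.017 -0.   ] -0.024 xy rel [ 0.08 -0.18] z 248.38 w 0.6
t 21.8 F an [ 0.07 -0.06] 6.37 M an [0.044 0.045] 0.012 xy rel [ 0.16 -0.26] z 246.66 w 0.4
```

```bash

python3 -m creep '[{"tx":0.05,"ty":0,"tz":0,"wx":0,"wy":0,"wz":0,"gripper":1},{"tx":0.1,"ty":0,"tz":0,"wx":0,"wy":0,"wz":0,"gripper":1},{"tx":0.1,"ty":0,"tz":0,"wx":0,"wy":0,"wz":0,"gripper":1}]' >/dev/null;python3 avg.py
python3 - <<'E'
from m import *
c=snap('wrist','w14');W=world(c);print('disc z',np.median(W[180:250,200:230,2]),np.median(W[180:250,290:320,2]))
E
```

```text
t 22.3 F an [-0.13 -0.33] 7.22 M an [0.05  0.064] -0.026 xy rel [ 0.23 -0.33] z 245.91 w 0.3
disc z 209.41126498479332 209.616560319575
```

The disc dropped from 214.4 to 209.5 mm under about 7.5 N, so the pan has sunk about 8 mm. I'll ease off and withdraw straight up.

```bash

python3 -m creep '[{"tx":-0.1,"ty":0,"tz":0,"wx":0,"wy":0,"wz":0,"gripper":1},{"tx":-0.2,"ty":0,"tz":0,"wx":0,"wy":0,"wz":0,"gripper":1},{"tx":-0.3,"ty":0,"tz":0,"wx":0,"wy":0,"wz":0,"gripper":1},{"tx":-0.4,"ty":0,"tz":0,"wx":0,"wy":0,"wz":0,"gripper":1},{"tx":-0.5,"ty":0,"tz":0,"wx":0,"wy":0,"wz":0,"gripper":1},{"tx":-0.6,"ty":0,"tz":0,"wx":0,"wy":0,"wz":0,"gripper":1},{"tx":-0.8,"ty":0,"tz":0,"wx":0,"wy":0,"wz":0,"gripper":1},{"tx":-1.2,"ty":0,"tz":0,"wx":0,"wy":0,"wz":0,"gripper":1}]'
python3 -m creep '[{"tx":-1,"ty":-1,"tz":0,"wx":0,"wy":0,"wz":0,"gripper":1},{"tx":-3,"ty":-3,"tz":0,"wx":0,"wy":0,"wz":0,"gripper":1},{"tx":-5,"ty":-6,"tz":0,"wx":0,"wy":0,"wz":0,"gripper":1},{"tx":-5,"ty":-7,"tz":0,"wx":0,"wy":0,"wz":0,"gripper":1},{"tx":-5,"ty":-7,"tz":0,"wx":0,"wy":0,"wz":0,"gripper":1},{"tx":-5,"ty":-7,"tz":0,"wx":0,"wy":0,"wz":0,"gripper":1},{"tx":-5,"ty":-7,"tz":0,"wx":0,"wy":0,"wz":0,"gripper":1}]'
python3 - <<'E'
from m import *
c=snap('wrist','w15');o=get_obs();print(o['contact_force'],o['dq'].round(3))
H,S,V=hs(c);W=world(c)
q=[]
for m in((H>100)&(H<130)&(S>110),(H>18)&(H<35)&(S>130)):
    b=blobs(c,m,(150,380,20,262))[0];p=onplane(c,*b[0],214.9);q.append(p);print(b[0],b[1],p.round(1),np.median(W[b[2]],0).round(1))
d=(q[0]-q[1])[:2];yw=np.arctan2(d[1],d[0])-np.pi/2;print((q[0]+q[1])[:2]/2+21*np.array([np.cos(yw),np.sin(yw)]),np.degrees(yw),np.linalg.norm(d))
m=(abs(W[...,2]-214.5)<4)&(V>60);b=blobs(c,m,(150,380,20,300))[0][2];P=W[b];a=np.radians(14.9)
X=(P[:,:2]-P[:,:2].mean(0))@np.array([[np.cos(a),-np.sin(a)],[np.sin(a),np.cos(a)]]);A=np.c_[X,np.ones(len(P))]
s=np.linalg.lstsq(A,P[:,2],rcond=None)[0];k=abs(P[:,2]-A@s)<1;print('slope',np.linalg.lstsq(A[k],P[k,2],rcond=None)[0].round(4),k.sum())
c=snap('scene','s15')
cv2.imwrite('pics/s15.png',cv2.cvtColor(cv2.resize(c['frame'][150:270,120:260],None,fx=5,fy=5,interpolation=cv2.INTER_CUBIC),cv2.COLOR_RGB2BGR))
E
```

```text
time: 23.02
tool_pos: [533.2, -204.0, 256.4]
tcp_rot: [0.772, 1.568, 2.603]
contact_force: [-0.7, 0.1, 0.2]
grip_width: 0.4
time: 23.6
tool_pos: [600.4, -186.4, 306.2]
tcp_rot: [0.982, 1.568, 2.813]
contact_force: [-0.3, -0.1, 0.2]
grip_width: 0.3
[-0.35485489  0.54079102 -0.2459282 ] [-0.003 -0.007 -0.005  0.001  0.001  0.002]
[310.98671096  80.53156146] 301 [ 505.5 -175.4  214.9] [ 505.5 -175.5  215.5]
[207.74683544  80.40189873] 316 [ 523.9 -245.1  214.9] [ 523.8 -244.9  215.4]
[ 535.00892674 -204.88795004] 14.810476655409111 72.06608867201294
slope [4.000000e-04 1.600000e-03 2.143785e+02] 14261
```

View pics/w15.png

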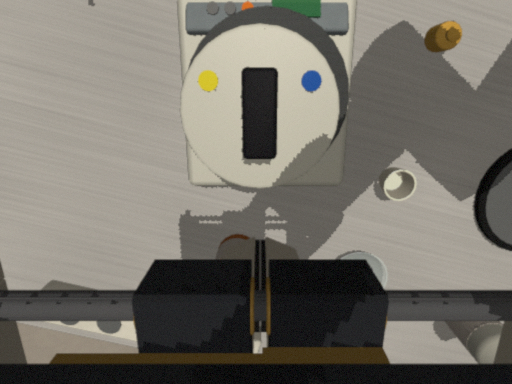

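View pics/s15.png

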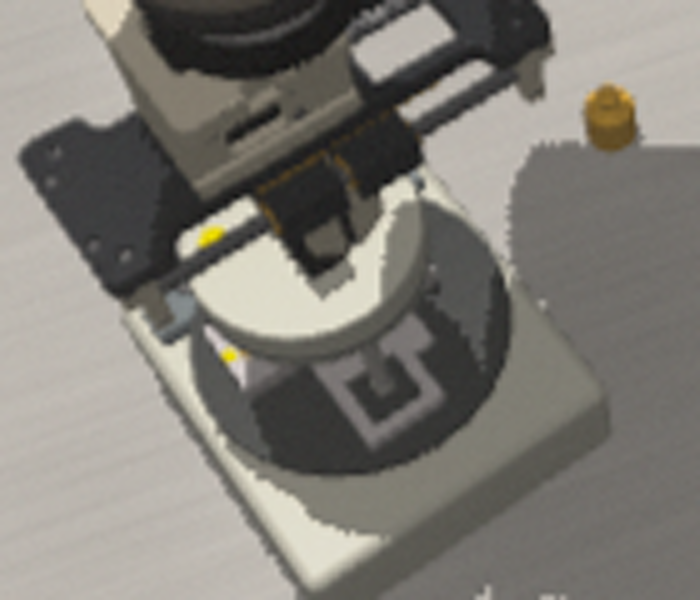

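The head stands level and at home height, with its spots directly over the seats and the arm clear. I'll hand it in now.

```bash
python3 -c "
from plant import *
print(close_job())"
```

```text
the job is handed in; nothing more can be done
None
```

The measuring head is standing in the analyser's seat block with all three feet home, and the job was handed in at about 24 s. I eased it in by feel, about 1.2 mm towards the analyser's -x, until the sideways forces cancelled. Then I let go so it settled level, and pressed on the bar top with shut fingers. The pan went down to about 8 mm (about 7.5 N extra) before I eased off and withdrew.

**Last checks:**
- **Height:** the disc top is at 214.4 mm, which puts the feet fully home with the pan sunk 3 mm under the head's weight alone.
- **Level:** the tilt is under 0.1°, and was slightly more before release.
- **Position:** yaw is 14.8°, the same as the seat block, and the centre is within about 0.3 mm of the seat position I measured by camera.
- **Robot:** contact forces are within noise and the arm is clear of everything. The bystanders and orange look-alikes were not touched.

**Disagreements:** the fixed cameras differed from the wrist camera by 2–3 mm, so I relied on the wrist camera and touch. While gripped, the head was pitched about 0.5° with the plain foot slightly unloaded; letting go before pressing cured that.

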